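Hang the gauge holder on its screw and load the plug gauges

TASK

Hang the keyhole gauge holder on the brass-headed screw of the blue upstand: pass the screw head through the big hole and slide the holder down until the screw is at the top of the narrow slot, then let it hang. After that, put the two plug gauges upright into its pockets, each fully down in the pocket of its own colour. Do not tip a gauge over, and leave the carton, sleeve, tape roll and wrench where they are.

Things in the scene. Friction and masses are not known exactly. Their poses are not given: they have to be found in the camera images.
- upstand: Fixed upright blue sheet on a foot, 300 mm wide (its y), 163 mm high, 12 mm thick. Origin on the bench, under the middle of its front face, which is the plane x = 0 of its frame and looks to its own -x. Foot and gussets behind it (+x, to 90 mm). The screw sticks out of the front face towards -x, 145 mm above the bench; two steel rest pins below it, 2 mm under the hung holder, only stop it swinging.
- screw (a point): Point on the axis of the fixed screw, in the middle of its plain shank, 5.5 mm out from the upstand's front face and 145 mm above the bench. Shank 8 mm diameter, 11 mm long between face and head. Axes as the upstand's.
- screw_head (a point): Centre of the screw's brass head, 14 mm out from the upstand's front face, 145 mm above the bench. The head is 20 mm in diameter and 6 mm thick (11 to 17 mm out). Axes as the upstand's.
- holder: Loose aluminium gauge holder, 0.35 kg nominal, standing upright. Origin: bottom edge, mid-width, on the back face of its plate; z up, front looks to its own -x. Plate 164 mm wide (y), 5 mm thick (x -5 to 0), 130 mm high, black grip tab on top, two open pockets in front, 55 mm high. Hung: same yaw as the upstand, back within 6 mm of its face, origin 34 mm above the bench.
- tab (a point): Centre of the holder's black grip tab, 154 mm above its bottom. Tab 60 mm wide (y), 10 mm thick (holder x -10 to 0), 48 mm high (130 to 178 mm up), mid-width on top of the plate: pinch it by its thickness from above. When hung it stands wholly above the upstand's top edge. Axes as the holder's.
- hole (a point): Centre of the keyhole's big octagonal opening, 34 mm across, mid-width in the holder's plate, 80 mm above its bottom. From 97 mm up it narrows into a vertical slot 13 mm wide whose closed upper end is 115 mm above the holder's bottom. Axes as the holder's.
- green_pocket (a point): Middle of the inner floor of the holder's pocket with the green front and rim, at holder x -31, y +40, 4 mm above the holder's bottom. Inside 44 x 44 mm, 51 mm deep, walls 4 mm. Axes as the holder's.
- red_pocket (a point): Middle of the inner floor of the holder's pocket with the red front and rim, at holder x -31, y -40, 4 mm above the holder's bottom. Inside 44 x 44 mm, 51 mm deep, walls 4 mm. Axes as the holder's.
- block: Fixed wooden block 75 x 160 mm (its x, y), 40 mm high, in which the gauges stand, in two round 33 mm holes at its y +40 and -40 mm, 30 mm deep. Origin: centre of its underside. Either gauge may be in either hole.
- green_gauge: Loose plug gauge with green collar and green cap, 0.18 kg nominal, standing upright, round, 150 mm long. Origin: centre of its lower end, z up along it. Steel plug 26 mm diameter from 0 to 40 mm, collar 30 mm diameter to 52 mm, aluminium handle 18 mm diameter to 138 mm, coloured cap of the same 18 mm diameter to 150 mm. At the start its lower end is 10 mm above the bench.
- red_gauge: Loose plug gauge with red collar and red cap; otherwise the same as the green one.
- sleeve: Bystander: aluminium tube standing upright, 84 mm diameter, 85 mm high. Origin: centre of its underside.
- tape: Bystander: roll of white tape lying flat, 90 mm diameter, 48 mm high. Origin: centre of its underside.
- carton: Bystander: taped cardboard carton 150 x 220 x 120 mm high. Origin: centre of its underside.
- wrench: Bystander: steel wrench 170 mm long lying along its x. Origin under its middle.
There are look-alikes about, which are no part of the job. Leave any black look-alike of the green_gauge alone.

How it is judged (in metres and radians):
On the way, in this order (a step that is already met when the one before it is completed fails the run):
1. the screw head is through the holder's big hole, the holder still above its hanging height (x of screw_head in the frame of holder between -0.022 and -0.0065 m and y of screw_head in the frame of holder between -0.012 and 0.012 m and z of screw in the frame of holder between 0.062 and 0.1 m), for 0.05 s.
2. the holder has slid down, hangs on the screw at the top of the slot and is let go (x of screw_head in the frame of holder between -0.022 and -0.0065 m and y of screw_head in the frame of holder between -0.012 and 0.012 m and z of screw in the frame of holder between 0.105 and 0.118 m and y of screw in the frame of holder between -0.005 and 0.005 m and angle between holder's own z axis and vertical below 0.15 rad and contact force between holder and the fingers below 0.2 N), for 0.2 s.
3. both gauges stand in the pockets of their own colours (z of green_gauge in the frame of green_pocket between -0.004 and 0.012 m and x of green_gauge in the frame of green_pocket between -0.024 and 0.024 m and y of green_gauge in the frame of green_pocket between -0.024 and 0.024 m and angle between each of green_gauge, red_gauge's own z axis and vertical below 0.35 rad and z of red_gauge in the frame of red_pocket between -0.004 and 0.012 m and x of red_gauge in the frame of red_pocket between -0.024 and 0.024 m and y of red_gauge in the frame of red_pocket between -0.024 and 0.024 m), for 0.2 s.
At the end, for the whole second after the job is handed in: Screw head in front of the plate, shank 105 to 118 mm above the holder's bottom and within 5 mm of mid-slot, holder within 0.15 rad of upright. Each gauge in the pocket of its colour, within 12 mm of its floor, leaning under 0.35 rad. All released and still (under 0.02 m/s) (all of step 2 and all of step 3 and linear speed of each of holder, green_gauge, red_gauge below 0.02 m/s and contact force between each of green_gauge, red_gauge and the fingers below 0.2 N); the robot touches nothing.
It fails at once if the aluminium sleeve is moved by more than 30 mm (distance of sleeve from where it was at the start of the episode above 0.03 m).
It fails at once if the roll of tape is moved by more than 30 mm (distance of tape from where it was at the start of the episode above 0.03 m).
It fails at once if the carton is moved by more than 30 mm (distance of carton from where it was at the start of the episode above 0.03 m).
It fails at once if the wrench is moved by more than 30 mm (distance of wrench from where it was at the start of the episode above 0.03 m).
It fails at once if a gauge is tipped over (more than 0.9 rad) (angle between any of green_gauge, red_gauge's own z axis and vertical above 0.9 rad).
It also fails if it takes over 72 s, if anything falls off the work surface, if the arm or the gripper's body presses on something with over 40 N, if the wrist force passes 120 N, or if a joint passes its speed limit or range.

ROBOT

A 6-joint arm with a two-finger parallel gripper is mounted at the origin on the work surface. World frame = base frame: x ahead of the robot, y to its left, z up, the work surface at z = 0. Lengths are in m, angles in degrees, forces in N, time in s.
With the tool pointing down it reaches from about 0.375 to 0.825 m from the base axis. Payload 5.5 kg.
Tool frame: the origin (TCP) lies on the centre line of the jaws, within the pads' length; the fingertips stand 8 mm ahead of it and the grasp point (between the pads) lies 11 mm behind it (ctrl.tcp_to_tips is the distance from the TCP to the fingertips, in m); z points along the fingers, y is the line along which they close (so a half turn about z gives the same grasp; the last joint's range is limited). The gripper opens to 85 mm and grips with 20 to 120 N. Pads are 22 mm wide; open, the fingers measure 114 mm over their backs; the gripper's body (76 mm by 85 mm) begins 54 mm behind the grasp point. The pads swing forward as they close: fully open they stand 13 mm farther back than shut.
Start: joints at [-71.333, 17.962, -2.699, 69.339, 0, 90], TCP at [0.192, -0.568, 0.239] pointing down, gripper open.
Joint ranges: [-152.73, 152.73], [-39.44, 99.34], [-58.76, 71.6], [-118.89, 123.64], [-81.53, 83.1], [-180, 180]. Speed limits (degrees/s): [136.94, 136.94, 172.46, 180, 180, 180].

INTERFACE

Orientations are given as [roll, pitch, yaw] about the fixed x, y, z axes, in that order (R = Rz(yaw) Ry(pitch) Rx(roll)).
In Python, from plant import ctrl, snapshot, models gives the robot as it stands. The module is installed in compiled form; this text tells all that it offers.
- The arm moves only by the tool play_rows, never from a script. Its argument "steps" is one flat list of numbers, 7 for each row, row after row: the turn, a rotation vector about the tool's x, y, z in rad, then the shift along the tool's x, y, z in mm, then the opening, from -1 (shut) to 1 (fully open), so that 0 is half open. In form: [wx, wy, wz, tx, ty, tz, claw, wx, wy, wz, tx, ty, tz, claw, ...]. A call has 1 to 5 rows; each row shifts and turns the commanded pose from where the row before left it, along the tool's axes as they then stand; what a row does not reach is not made up. A row lasts 1/12 s, in which the tool goes at most 41.7 mm and 7.16 degrees, less where a joint would pass 70% of its speed; a pose out of reach is approached as far as the arm can. A call with a gripper value outside its range is refused whole. The fingers move at their own pace and stop on an object; "force" is the grip in N (left out, the last holds). Time passes only in rows, so rows that do not move let the fingers close. It gives the time, the measured TCP pose, the force, the opening and the grip force at its end, in the units of the state.
- ctrl.get_obs(): the state, without advancing time (a new reading comes with each control period).
- snapshot(name): name is "side" or "top" or "wrist"; returns a dict with "frame" (400x640x3 uint8, red, green, blue), "camera_matrix" (3x3 intrinsics, pixels), "dist_coeffs" ([k1, k2, p1, p2, k3] as OpenCV has them; the pictures are not rectified), "R" (3x3) and "t" (3): a world point X has camera coordinates R X + t; the wrist camera has in their place "hand_eye" (4x4, takes a point from camera to tool coordinates, whose origin is the TCP and whose axes are the flange's). Camera axes: x right, y down, z forward; pixel columns grow to the right and rows downward; lengths in m; the calibration is good to about 2 mm. A picture is of the moment at which its call begins: read the wrist's pose just before it. There is no depth.
- ctrl.job_done(): hands the job in; it is judged then, once.
Trained networks look in the newest picture that a camera, given by its name, has taken for a name from the list of things; names that differ only in an ending like _2 or _b are one class to them, and where a whole thing is asked for, a point or a joint stands for the part that bears it (a point fixed in the world has none). Each returns a list of dicts, best first, with "score" (0 to 1); they miss things now and then, are a little off and sometimes report something else, mostly with a low value. They report only what shows in the picture. A call takes as long as a camera call. They do not tell look-alikes from the thing itself.
- models.masks_of(query, camera): "mask" (400x640 bool, what is visible of it) and "rect" ([left, top, right, bottom] in pixels, round what is visible of it).
The state is a dict: "t": time; "joint_positions": joint angles; "joint_vel": joint speeds; "tau": joint torques, N m; "tool_pos": TCP position; "eef_rot": TCP orientation; "wrist_force": force on the tool from outside, world axes, zero at the start; "torque": the same for the moment, N m; "finger_gap": finger opening in m; "finger_force": force on a finger pad.
Only numpy, scipy, OpenCV 4.12 (cv2) and the standard library are available. Lean on these libraries where they do the work, as an engineer would, in place of code of your own. Each camera call takes 0.05 s, during which the arm holds its last target. There are 200 camera calls.

## Working session

There is one attempt and no reset: what is moved stays moved. The work goes in short steps, Python scripts to look and compute and a tool call to move; the robot and the scene stay as the last step left them, time stands still between calls to the robot, and variables do not carry over. Pictures are saved under pics/ and viewed, at most 10 in all, crops included, and the job is handed in when it is done.

Besides the shell and the picture viewer there is one more tool, called after "Call:" as name(argument=value, ...) on one line, values as JSON. play_rows: Moves the arm, as the interface text tells. Its arguments: {"type":"object","properties":{"steps":{"type":"array","items":{"type":"number"}},"force":{"type":"number"}},"required":["steps"]}

```bash
mkdir -p pics; ls
cat > h.py <<'E'
import numpy as np, cv2, pickle
from scipy.spatial.transform import Rotation as Ro
from plant import ctrl, snapshot, models
def toolT():
    o=ctrl.get_obs(); T=np.eye(4); T[:3,:3]=Ro.from_euler('xyz',o['eef_rot'],degrees=True).as_matrix(); T[:3,3]=o['tool_pos']; return T
def snap(n):
    T=toolT(); s=snapshot(n)
    if n=='wrist':
        W=T@np.array(s['hand_eye']); R=W[:3,:3].T; s['R']=R; s['t']=-R@W[:3,3]
    s['R']=np.array(s['R']); s['t']=np.array(s['t']).ravel(); return s
def proj(s,X):
    return cv2.projectPoints(np.atleast_2d(np.array(X,float)),cv2.Rodrigues(s['R'])[0],s['t'],np.array(s['camera_matrix']),np.array(s['dist_coeffs']))[0][:,0]
def ray(s,uv):
    p=cv2.undistortPoints(np.array(uv,float).reshape(-1,1,2),np.array(s['camera_matrix']),np.array(s['dist_coeffs']))[:,0]
    d=np.c_[p,np.ones(len(p))]@s['R']; return -s['R'].T@s['t'], d/np.linalg.norm(d,axis=1)[:,None]
def atz(s,uv,z):
    c,d=ray(s,uv); return c+d*((z-c[2])/d[:,2])[:,None]
def tri(views):
    A=np.zeros((3,3));b=np.zeros(3)
    for s,uv in views:
        c,d=ray(s,[uv]); P=np.eye(3)-np.outer(d[0],d[0]); A+=P;b+=P@c
    return np.linalg.solve(A,b)
def save(s,n,crop=None,k=1):
    f=s['frame'][:,:,::-1]
    if crop: f=f[crop[1]:crop[3],crop[0]:crop[2]]
    cv2.imwrite('pics/'+n,cv2.resize(f,None,fx=k,fy=k,interpolation=cv2.INTER_CUBIC))
E
python3 - <<'E'
from h import *
print(ctrl.get_obs())
ss={n:snap(n) for n in('side','top')}
pickle.dump(ss,open('s0.pkl','wb'))
f=np.vstack([ss['side']['frame'][:,:,::-1],ss['top']['frame'][:,:,::-1]])
save(ss['side'],'side0.png',k=1.25);save(ss['top'],'top0.png',k=1.25)
for n in ss: print(n,-ss[n]['R'].T@ss[n]['t'],ss[n]['R'][2])
for n in ss:
  for q in['upstand','holder','tab','block','green_gauge','red_gauge','sleeve','tape','carton','wrench']:
    for m in models.masks_of(q,n): print(n,q,round(m['score'],2),m['rect'])
E
```

```text
pics
{'t': 0.0, 'joint_positions': array([-7.13329278e+01,  1.80024631e+01, -2.75465140e+00,  6.93413588e+01,
       -2.16659951e-03,  9.00003318e+01]), 'joint_vel': array([-0.0940326 ,  0.01248116,  0.03736027,  0.00528881, -0.02165117,
        0.06316744]), 'tau': array([-2.53466951e-04, -5.39591181e+01,  3.39750516e+01,  1.92668242e-02,
       -3.56024100e-05,  1.11061922e-05]), 'tool_pos': array([ 0.19184392, -0.567891  ,  0.23844942]), 'eef_rot': array([-1.79901527e+02,  2.16716664e-03,  1.86667441e+01]), 'wrist_force': array([ 0.31770687, -0.25040428,  0.45029637]), 'torque': array([ 0.00696386,  0.00617277, -0.03846795]), 'finger_force': 0.0, 'finger_gap': 0.08519482916762}
side [ 0.13450197 -1.118061    0.77804212] [ 0.30892028  0.81160257 -0.49585232]
top [ 0.41759568 -0.0918834   1.46707787] [ 0.10072393  0.01936248 -0.99472598]
side upstand 0.64 [249.7, 133.8, 301.9, 208.0]
side holder 0.76 [272.0, 178.0, 322.9, 250.8]
side tab 0.91 [276.0, 178.2, 321.6, 250.2]
side block 0.71 [310.3, 258.6, 377.5, 303.6]
side green_gauge 0.83 [374.6, 254.7, 392.7, 310.8]
side green_gauge 
[... 438 characters left out ...]
334.8, 242.4]
top holder 0.7 [374.7, 180.7, 411.2, 237.4]
top tab 0.95 [298.7, 200.9, 334.6, 243.5]
top green_gauge 0.63 [421.5, 207.0, 438.7, 216.9]
top green_gauge 0.63 [373.9, 184.4, 411.0, 236.2]
top green_gauge 0.57 [420.6, 184.5, 437.7, 195.1]
top green_gauge 0.49 [389.1, 192.2, 396.0, 199.1]
top red_gauge 0.59 [393.0, 217.8, 407.2, 228.9]
top sleeve 0.9 [375.5, 126.2, 399.6, 158.4]
top sleeve 0.16 [410.6, 265.6, 435.2, 311.6]
top tape 0.85 [219.7, 130.2, 249.8, 158.2]
top tape 0.46 [171.0, 176.0, 263.3, 255.1]
top tape 0.37 [294.1, 201.5, 333.7, 245.0]
top carton 0.65 [275.0, 103.2, 346.0, 162.6]
top carton 0.26 [374.4, 185.6, 412.6, 239.9]
top wrench 0.69 [414.5, 263.4, 435.1, 311.9]
```

View pics/side0.png

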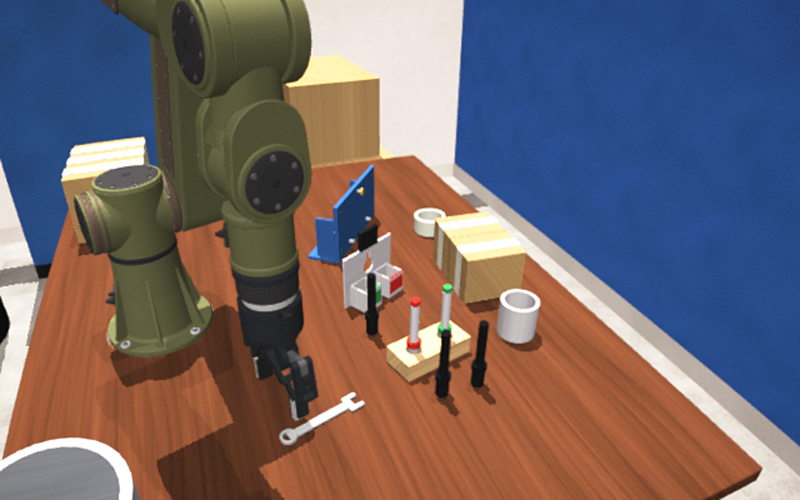

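View pics/top0.png

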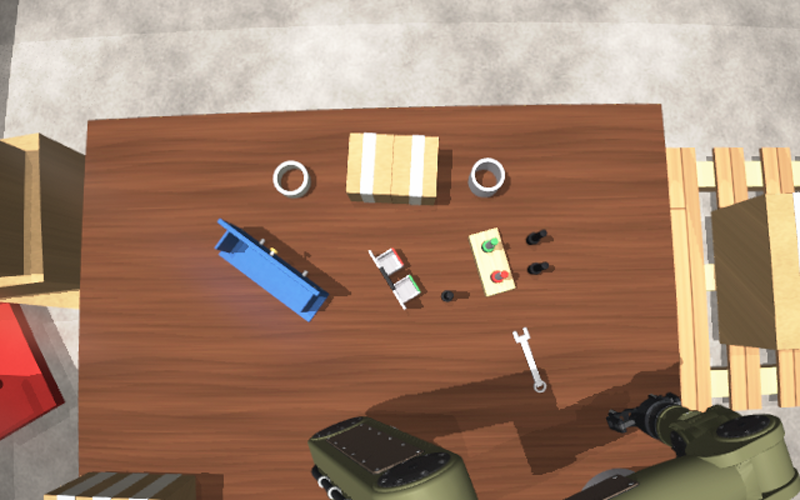

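Side view: red gauge (415,325) and green gauge (445,310) stand in the block. Three all-black look-alikes stand at (372,305), (445,365) and (481,355), and are excluded because they have no coloured cap. The holder is at (372,275) and the upstand at (350,215) with its brass head at (361,190). In the top view the coloured caps are at (490,245) for green and (500,275) for red.

I'll enlarge these areas and get estimates.

Run:
```python
from h import *
ss=pickle.load(open('s0.pkl','rb'))
a=cv2.resize(ss['top']['frame'][170:265,165:445,::-1],None,fx=2.85,fy=2.85,interpolation=cv2.INTER_CUBIC)
b=cv2.resize(ss['side']['frame'][125:325,240:400,::-1],None,fx=2,fy=2,interpolation=cv2.INTER_CUBIC)
b=cv2.resize(ss['side']['frame'][130:260,245:345,::-1],None,fx=2.5,fy=2.5,interpolation=cv2.INTER_CUBIC)
c=cv2.resize(ss['side']['frame'][220:320,285:405,::-1],None,fx=3.2,fy=3.2,interpolation=cv2.INTER_CUBIC)
im=np.zeros((600,800,3),np.uint8); im[:a.shape[0],:a.shape[1]]=a[:, :800]
im[275:600,:250]=b; im[275:275+320,260:260+384]=c
cv2.imwrite('pics/crop1.png',im)
t=ss['top']
for n,uv,z in[('greencap',(392,196),.16),('redcap',(400,221),.16),('head',(217.5,200.5),.145),('blk1',(447/1.25,296/1.25),.0),('blk2',(538/1.25,268/1.25),0),('blk3',(536/1.25,238/1.25),0),('tab',(314,214),.17)]: print(n,atz(t,[uv],z)[0].round(3))
```

```text
greencap [ 0.556 -0.286  0.16 ]
redcap [ 0.483 -0.306  0.16 ]
head [0.556 0.228 0.145]
blk1 [ 0.443 -0.193  0.   ]
blk2 [ 0.509 -0.433  0.   ]
blk3 [ 0.588 -0.431  0.   ]
tab [ 0.508 -0.058  0.17 ]
```

View pics/crop1.png

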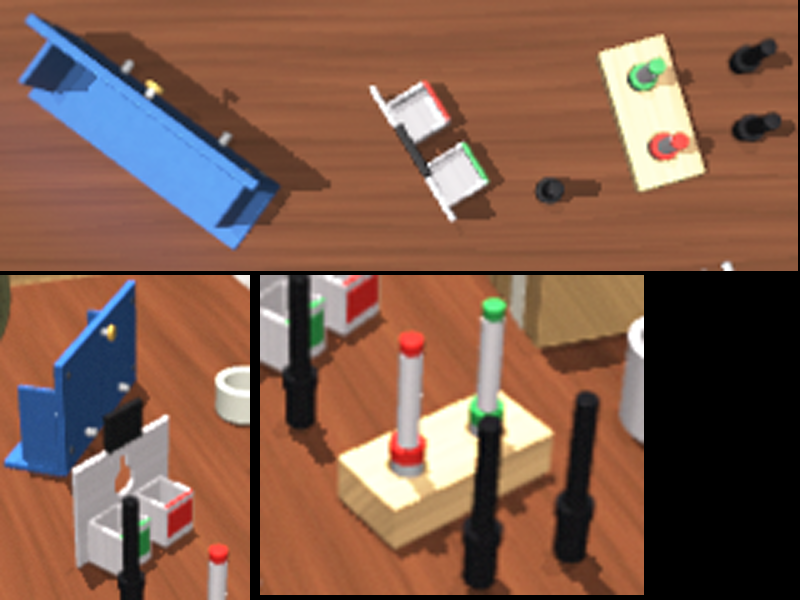

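```bash
cat > m1.py <<'E'
from h import *
from scipy.optimize import least_squares
ss=pickle.load(open('s0.pkl','rb')); t,s=ss['top'],ss['side']
T=lambda u,v:(165+u/2.85,170+v/2.85)
S=lambda u,v:(245+u/2.5,130+(v-275)/2.5)
C=lambda u,v:(285+(u-260)/3.2,220+(v-275)/3.2)
print('green cap',tri([(t,T(657,67)),(s,C(493,304))]).round(4))
print('red cap',tri([(t,T(680,142)),(s,C(411,340))]).round(4))
print('head',tri([(t,T(155,88)),(s,S(109,332))]).round(4))
pts=[(-.057,-.066,.055),(-.057,-.014,.055),(-.057,.014,.055),(-.057,.066,.055)]
uv=[T(425,82),T(450,118),T(470,144),T(492,183)]
def W(p,P): 
    c,sn=np.cos(p[2]),np.sin(p[2]); P=np.array(P); return np.c_[p[0]+c*P[:,0]-sn*P[:,1],p[1]+sn*P[:,0]+c*P[:,1],P[:,2]]
r=least_squares(lambda p:(proj(t,W(p,pts))-uv).ravel(),[.5,-.05,1.5])
print('holder',r.x,np.degrees(r.x[2]),r.fun.round(1))
print('tab',W(r.x,[(-.005,0,.154)]), 'proj tab corners top', (proj(t,W(r.x,[(-.005,-.03,.178),(-.005,.03,.178),(-.0,-.082,.13)]))-[165,170])*2.85)
e=atz(t,[T(35,15),T(278,182)],.163); d=e[0]-e[1]; print('edge',e,np.linalg.norm(d),np.degrees(np.arctan2(-d[0],d[1])))
print('pins', atz(t,[T(127,67),T(225,140)],.03))
E
python3 m1.py
```

```text
green cap [ 0.5637 -0.2969  0.1592]
red cap [ 0.4867 -0.3176  0.158 ]
head [0.5541 0.2226 0.1453]
holder [ 0.47763371 -0.04489264  2.13629627] 122.40076008846005 [ 0.3 -0.   0.7  1.1 -1.3 -0.6  0.2 -0.4]
tab [[ 0.4803129  -0.04911424  0.154     ]] proj tab corners top [[399.39070932 127.67913918]
 [432.49185489 177.52293041]
 [370.11366529  92.06340782]]
edge [[0.63235136 0.34527404 0.163     ]
 [0.45418753 0.09199779 0.163     ]] 0.30966305842462893 -35.12396161343108
pins [[0.59154878 0.28210413 0.03      ]
 [0.50622808 0.17016871 0.03      ]]
```

```bash
cat >> h.py <<'E'
def go(x,y,z,yaw):
    "rotate first, then shift in the new tool frame (tool assumed down at the end)"
    T=toolT(); Rn=Ro.from_euler('xyz',[180,0,yaw],degrees=True).as_matrix()
    w=Ro.from_matrix(T[:3,:3].T@Rn).as_rotvec(); d=Rn.T@(np.array([x,y,z])-T[:3,3])*1e3
    o=ctrl.get_obs(); print('turn',w.round(4),'shift',d.round(1),'rows',np.ceil(np.linalg.norm(d)/41),'t',o['t'],'F',np.round(o['wrist_force'],1))
E
python3 - <<'E'
from h import *
print(toolT()); print(snap('wrist')['hand_eye'])
go(.4803,-.049,.32,32.4)
E
```

```text
[[ 9.47410868e-01  3.20019756e-01 -5.58183392e-05  1.92011632e-01]
 [ 3.20019759e-01 -9.47410867e-01  5.26098661e-05 -5.68419562e-01]
 [-3.60467046e-05 -6.77061304e-05 -9.99999997e-01  2.39276730e-01]
 [ 0.00000000e+00  0.00000000e+00  0.00000000e+00  1.00000000e+00]]
[[ 8.42923902e-05 -9.54013128e-01 -2.99764815e-01  7.67740041e-02]
 [ 9.99999991e-01  4.93574319e-05  1.24113137e-04  2.12830963e-04]
 [-1.03609940e-04 -2.99764823e-01  9.54013124e-01 -1.35236763e-01]
 [ 0.00000000e+00  0.00000000e+00  0.00000000e+00  1.00000000e+00]]
turn [-0.      0.     -0.2397] shift [ 521.7 -284.1  -80.7] rows 15.0 t 1.15 F [-0.4  0.5  0.4]
```

Call:
play_rows(steps=[0, 0, -0.12, 0, 0, -20, 1, 0, 0, -0.12, 0, 0, -20, 1, 0, 0, 0, 36, -20, -4, 1, 0, 0, 0, 36, -20, -4, 1, 0, 0, 0, 36, -20, -4, 1])

```text
t: 1.57
tool_pos: [0.2513, -0.4591, 0.2915]
eef_rot: [180.0, -0.0, 32.3]
wrist_force: [1.0, 0.1, 0.5]
finger_gap: 0.0856
finger_force: 0.0
```

Call:
play_rows(steps=[0, 0, 0, 36, -20, -4, 1, 0, 0, 0, 36, -20, -4, 1, 0, 0, 0, 36, -20, -4, 1, 0, 0, 0, 36, -20, -4, 1, 0, 0, 0, 36, -20, -4, 1])

```text
t: 1.98
tool_pos: [0.3498, -0.2772, 0.3118]
eef_rot: [180.0, -0.0, 32.4]
wrist_force: [1.3, -0.6, 0.3]
finger_gap: 0.0853
finger_force: 0.0
```

Call:
play_rows(steps=[0, 0, 0, 36, -20, -4, 1, 0, 0, 0, 36, -20, -4, 1, 0, 0, 0, 36, -20, -4, 1, 0, 0, 0, 36, -20, -4, 1, 0, 0, 0, 0, 0, 0, 1])

```text
t: 2.4
tool_pos: [0.431, -0.1286, 0.3282]
eef_rot: [-180.0, -0.2, 32.9]
wrist_force: [-0.6, -1.1, -0.3]
finger_gap: 0.0853
finger_force: 0.0
```

Run:
```python
from h import *
o=ctrl.get_obs();print(o['tool_pos'],o['eef_rot'])
s=snap('wrist'); pickle.dump(s,open('w1.pkl','wb')); save(s,'w1.png',k=1.25)
go(.4803,-.049,.32,32.4)
```

```text
[ 0.43103179 -0.12859323  0.32817411] [-179.97605659   -0.21840923   32.89055352]
turn [ 0.0005 -0.0012  0.0073] shift [ 86.8 -42.2   7.7] rows 3.0 t 2.45 F [ 0.4 -0.8 -0.9]
```

View pics/w1.png

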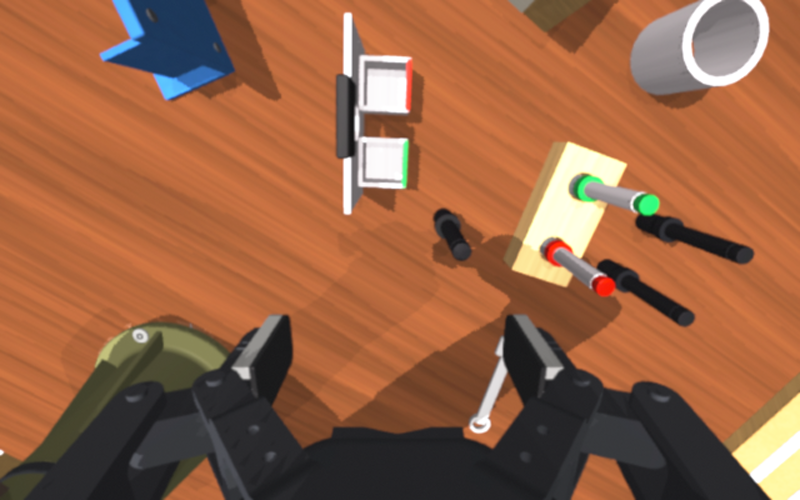

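The wrist view shows the holder: plate top from (348,13) to (348,213), tab at (345,115), red rim at (411,85), green rim at (408,163). The gauge caps are at (648,204) for green and (603,286) for red, and a black look-alike is at (452,235).

```bash
cat > m2.py <<'E'
from m1 import *
w=pickle.load(open('w1.pkl','rb')); Q=lambda u,v:(u/1.25,v/1.25)
wp=pts+[(-.005,-.082,.13),(-.005,.082,.13)]
wuv=[Q(411,57),Q(410,113),Q(408,138),Q(407,188),Q(352,13),Q(352,213)]
f=lambda p:np.r_[(proj(t,W(p,pts))-uv).ravel(),(proj(w,W(p,wp))-wuv).ravel()]
r=least_squares(f,r.x,loss='soft_l1'); print('holder',r.x,np.degrees(r.x[2]),f(r.x).round(1))
H=r.x; print('tab',W(H,[(-.005,0,.154)]),'tab corners in w1',(proj(w,W(H,[(-.0,-.03,.178),(-.0,.03,.178),(-.01,.03,.178)]))*1.25).round(0))
G=tri([(t,T(657,67)),(s,C(493,304)),(w,Q(648,204))]);R_=tri([(t,T(680,142)),(s,C(411,340)),(w,Q(603,286))])
print('caps',G,R_,tri([(t,T(657,67)),(w,Q(648,204))]),tri([(t,T(680,142)),(w,Q(603,286))]))
E
python3 m2.py | tail -6
```

```text
holder [ 0.48243869 -0.04253736  2.1108138 ] 120.94072195859547 [ 0.2 -1.4  0.3 -0.1 -1.9 -1.7 -0.7 -1.3  0.6  0.3 -0.4 -1.3  0.3  0.8
 -0.5 -0.5 -0.2  0.9 -0.1  0.4]
tab [[ 0.48500945 -0.04682586  0.154     ]] tab corners in w1 [[337.  74.]
 [338. 159.]
 [351. 160.]]
caps [ 0.56468376 -0.2965321   0.15895508] [ 0.48738553 -0.31707662  0.15723388] [ 0.56443116 -0.29604584  0.16005122] [ 0.48714777 -0.31790573  0.15513763]
```

Call:
play_rows(steps=[0, 0, 0.007, 28, -14, 0, 1, 0, 0, 0, 28, -14, 0, 1, 0, 0, 0, 28, -14, 0, 1, 0, 0, 0, 0, 0, 0, 1, 0, 0, 0, 0, 0, 0, 1])

```text
t: 2.87
tool_pos: [0.4769, -0.054, 0.327]
eef_rot: [-180.0, 0.1, 32.1]
wrist_force: [0.4, -0.6, 0.5]
finger_gap: 0.0855
finger_force: 0.0
```

Run:
```python
from h import *
go(.485,-.0468,.145,30.94)
```

```text
turn [-0.      0.001   0.0203] shift [ 10.7  -2.  182. ] rows 5.0 t 2.8667 F [ 0.4 -0.6  0.5]
```

Call:
play_rows(steps=[0, 0.001, 0.02, 0, 0, 0, 1, 0, 0, 0, 10.7, -2, 38, 1, 0, 0, 0, 0, 0, 38, 1, 0, 0, 0, 0, 0, 38, 1, 0, 0, 0, 0, 0, 38, 1])

```text
t: 3.28
tool_pos: [0.4845, -0.0484, 0.1742]
eef_rot: [179.9, -0.1, 30.7]
wrist_force: [0.3, 0.6, 0.3]
finger_gap: 0.0856
finger_force: 0.0
```

Call:
play_rows(steps=[0, 0, 0, 0, 0, 30, 1, 0, 0, 0, 0, 0, 0, 0.2, 0, 0, 0, 0, 0, 0, -0.4, 0, 0, 0, 0, 0, 0, -0.6, 0, 0, 0, 0, 0, 0, -0.7], force=60)

```text
t: 3.7
tool_pos: [0.4869, -0.0475, 0.1479]
eef_rot: [179.9, -0.2, 30.8]
wrist_force: [0.8, -0.6, 0.4]
finger_gap: 0.0389
finger_force: 0.0
```

Call:
play_rows(steps=[0, 0, 0, 0, 0, 0, -0.8, 0, 0, 0, 0, 0, 0, -1, 0, 0, 0, 0, 0, 0, -1, 0, 0, 0, 0, 0, 0, -1, 0, 0, 0, 0, 0, 0, -1])

```text
t: 4.12
tool_pos: [0.4857, -0.0466, 0.1464]
eef_rot: [180.0, -0.1, 30.9]
wrist_force: [-1.6, 0.3, 6.3]
finger_gap: 0.0089
finger_force: 61.7
```

Run:
```python
from h import *
s=snap('top'); pickle.dump(s,open('t2.pkl','wb'))
w=snap('wrist'); pickle.dump(w,open('w2.pkl','wb')); 
go(.485,-.0468,.145,30.94)
```

```text
turn [ 0.0007 -0.0022 -0.0011] shift [-0.7 -0.1  1.4] rows 1.0 t 4.2167 F [-2.6  1.   7.3]
```

Call:
play_rows(steps=[0, 0, 0, 0, 0, -10, -1, 0, 0, 0, 0, 0, -20, -1, 0, 0, 0, 0, 0, -30, -1, 0, 0, 0, 0, 0, -30, -1, 0, 0, 0, 0, 0, -10, -1], force=80)

```text
t: 4.63
tool_pos: [0.4866, -0.0469, 0.2494]
eef_rot: [179.8, -0.3, 30.9]
wrist_force: [1.7, -0.3, -3.0]
finger_gap: 0.009
finger_force: 78.1
```

Run:
```python
from h import *
o=ctrl.get_obs();print(o['finger_gap'],o['finger_force'])
print('carton',atz(pickle.load(open('s0.pkl','rb'))['top'],[(278,163),(278,107),(350,163)],.12))
go(.603,.1868,.245,54)
```

```text
0.009041283922233983 78.1356418132782
carton [[ 0.66868262  0.04900031  0.12      ]
 [ 0.8439692   0.04719714  0.12      ]
 [ 0.66314848 -0.16885883  0.12      ]]
turn [ 0.0038 -0.0041 -0.4035] shift [257.4 -43.2   4.4] rows 7.0 t 4.6333 F [ 1.7 -0.3 -3. ]
```

Call:
play_rows(steps=[0, 0, 0, 20, -12.6, 0, -1, 0, 0, 0, 30, -19.2, 0, -1, 0, 0, 0, 30, -19.2, 0, -1, 0, 0, 0, 30, -19.2, 0, -1, 0, 0, 0, 30, -19.2, 0, -1])

```text
t: 5.05
tool_pos: [0.5594, 0.1032, 0.2445]
eef_rot: [-180.0, 0.0, 30.9]
wrist_force: [1.5, -0.9, -4.1]
finger_gap: 0.0089
finger_force: 78.3
```

Call:
play_rows(steps=[0, 0, 0, 30, -19.2, 0, -1, 0, 0, 0, 30, -19.2, 0, -1, 0, 0, 0, 20, -13, 0, -1, 0, 0, -0.05, 0, 0, 0, -1, 0, 0, -0.075, 0, 0, 0, -1])

```text
t: 5.47
tool_pos: [0.6015, 0.1887, 0.2436]
eef_rot: [-180.0, 0.1, 38.3]
wrist_force: [-1.2, -0.8, -3.9]
finger_gap: 0.0088
finger_force: 78.4
```

Call:
play_rows(steps=[0, 0, -0.075, 0, 0, 0, -1, 0, 0, -0.075, 0, 0, 0, -1, 0, 0, -0.075, 0, 0, 0, -1, 0, 0, -0.05, 0, 0, 0, -1, 0, 0, 0, 0, 0, 0, -1])

```text
t: 5.88
tool_pos: [0.6011, 0.1869, 0.2442]
eef_rot: [-180.0, 0.0, 53.9]
wrist_force: [-0.5, -0.2, -3.0]
finger_gap: 0.009
finger_force: 78.4
```

Run:
```python
from h import *
w=snap('wrist');pickle.dump(w,open('w3.pkl','wb'))
t=snap('top'); s=snap('side'); pickle.dump((t,s),open('ts3.pkl','wb'))
go(.603,.1868,.245,54)
im=np.zeros((600,800,3),np.uint8)
a=cv2.resize(w['frame'][:,:480,::-1],None,fx=1,fy=1); im[:400,:480]=a
b=cv2.resize(s['frame'][100:240,230:340,::-1],None,fx=2.9,fy=2.9,interpolation=cv2.INTER_CUBIC); im[:b.shape[0],480:480+319]=b
c=cv2.resize(t['frame'][170:260,165:335,::-1],None,fx=2.2,fy=2.2,interpolation=cv2.INTER_CUBIC); im[402:600,:374]=c
cv2.imwrite('pics/c3.png',im)
```

```text
turn [-0.0003  0.     -0.005 ] shift [ 0.9  1.4 -0.2] rows 1.0 t 6.0333 F [ 0.2  0.3 -4. ]
```

View pics/c3.png

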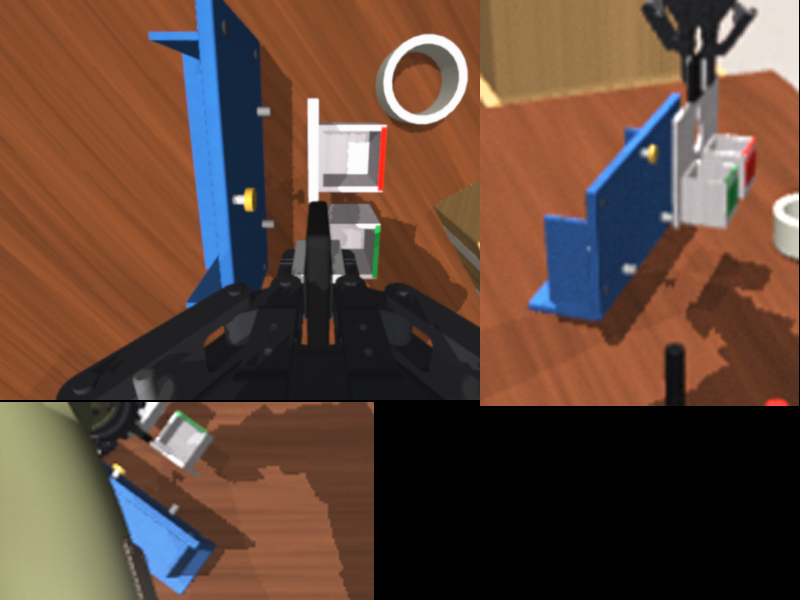

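```bash
cat > m3.py <<'E'
from m1 import *
w=pickle.load(open('w3.pkl','rb')); f=w['frame'].astype(int)
P=[]
for v in range(10,270,20):
    b=f[v,190:245,2]; g=np.diff(cv2.GaussianBlur(b.astype(np.float32).reshape(1,-1),(5,1),1)[0]); k=np.argmin(g); P.append((190+k+.5,v))
P=np.array(P); print(P[:,0])
E_=atz(w,P,.163)
vx,vy,x0,y0=cv2.fitLine(E_[:,:2].astype(np.float32),cv2.DIST_HUBER,0,.001,.001).ravel()
if vx>0: vx,vy=-vx,-vy
yaw=np.arctan2(-vx,vy); print('yaw',np.degrees(yaw),'pt',x0,y0, 'res mm',(((E_[:,:2]-[x0,y0])@[-vy,vx])*1e3).round(1))
h=f[180:220,230:265]; m=(h[...,0]>150)&(h[...,1]>100)&(h[...,2]<110); vv,uu=np.nonzero(m); print('head px',uu.mean()+230,vv.mean()+180,len(uu),uu.min()+230,uu.max()+230,vv.min()+180,vv.max()+180)
hp=(uu.mean()+230,vv.mean()+180)
print('head',tri([(t,T(155,88)),(s,S(109,332)),(w,hp)]),tri([(w,hp),(s,S(109,332))]),'atz',atz(w,[hp],.147))
n=np.array([np.cos(yaw),np.sin(yaw)])
for H in (tri([(w,hp),(s,S(109,332))]),atz(w,[hp],.147)[0]): print('head out from face',(np.array([x0,y0])-H[:2])@n)
c=lambda z,uv:atz(w,[uv],z)[0]
print('pins',c(.05,(262,111)),c(.05,(267,223)))
E
python3 m3.py|tail -9
```

```text
[0.50622808 0.17016871 0.03      ]]
[212.5 213.5 215.5 216.5 218.5 219.5 221.5 222.5 224.5 225.5 227.5 229.5
 230.5]
yaw 142.91335 pt 0.5731004 0.2676793 res mm [ 0.  -0.2  0.2 -0.1  0.2 -0.1  0.2 -0.2  0.2 -0.3 -0.   0.3 -0.3]
head px 248.29761904761904 199.57142857142858 168 244 252 189 210
head [0.55457632 0.2233647  0.14440141] [0.55444013 0.22392239 0.14435011] atz [[0.55631869 0.2238764  0.147     ]]
head out from face 0.011500638925369719
head out from face 0.01302695681050378
pins [0.59574207 0.28207683 0.05      ] [0.51764878 0.17726288 0.05      ]
```

```bash
cat > m4.py <<'E'
from m3 import *
z0=.0978
hp_=np.array([(-.057,-.066,.055),(-.057,-.014,.055),(-.057,.014,.055),(-.057,.066,.055),(-.005,-.082,.13),(0,-.082,.13)])
hu=[(387,125),(382.5,191),(380,226),(377,278),(319,99),(308,99)]
g=lambda p:(proj(w,W(p,hp_+[0,0,z0]))-hu).ravel()
r=least_squares(g,[.59,.19,np.radians(143.9)],loss='soft_l1'); p=r.x
print('held',p,np.degrees(p[2]),g(p).round(1))
print('tab in world',W(p,[(-.005,0,.154)]))
E
python3 m4.py|tail -3
```

```text
pins [0.59574207 0.28207683 0.05      ] [0.51764878 0.17726288 0.05      ]
held [0.59676223 0.1885418  2.50771796] 143.68165507262896 [ 0.2 -0.1 -0.   0.   0.1 -2.8 -0.9 -0.7 -0.3  0.5  0.6  0.4]
tab in world [[0.60079092 0.18558044 0.154     ]]
```

Run:
```python
from h import *
go(.5814,.2055,.2114,53)
```

```text
turn [-0.0003  0.      0.0124] shift [  2.8 -27.1  33.4] rows 2.0 t 6.0333 F [ 0.2  0.3 -4. ]
```

Call:
play_rows(steps=[0, 0, 0.012, 0, 0, 0, -1, 0, 0, 0, 1.4, -13, 16, -1, 0, 0, 0, 1.4, -14, 17, -1, 0, 0, 0, 0, 0, 0, -1, 0, 0, 0, 0, 0, 0, -1])

```text
t: 6.45
tool_pos: [0.5806, 0.2054, 0.2115]
eef_rot: [-180.0, 0.1, 53.1]
wrist_force: [0.5, 0.3, -3.4]
finger_gap: 0.0091
finger_force: 79.1
```

```bash
cat > tgt.py <<'E'
from h import *
def ab():
    T=toolT(); o=ctrl.get_obs(); a=T[:2,3]@[.6018,.7986]; b=T[:2,3]@[.7986,-.6018]
    print('a,b,z',(a*1e3).round(1),(b*1e3).round(1),(T[2,3]*1e3).round(1),'rpy',o['eef_rot'].round(2),'F',o['wrist_force'].round(1),'t',o['t'])
E
python3 - <<'E'
from tgt import *
ab(); w=snap('wrist');s=snap('side');ab(); pickle.dump((w,s),open('ws5.pkl','wb'))
a=cv2.resize(w['frame'][:,160:400,::-1],None,fx=1.5,fy=1.5); b=cv2.resize(s['frame'][120:240,240:330,::-1],None,fx=4.8,fy=4.8,interpolation=cv2.INTER_CUBIC)
im=np.zeros((600,800,3),np.uint8); im[:600,:360]=a; im[:576,362:362+432]=b; cv2.imwrite('pics/c5.png',im)
E
```

```text
a,b,z 513.4 340.0 211.5 rpy [-1.7995e+02  8.0000e-02  5.3100e+01] F [ 0.5  0.3 -3.4] t 6.45
a,b,z 514.6 341.5 213.3 rpy [ 1.7992e+02 -1.0000e-01  5.3070e+01] F [ 0.3 -0.5 -3. ] t 6.55
```

View pics/c5.png

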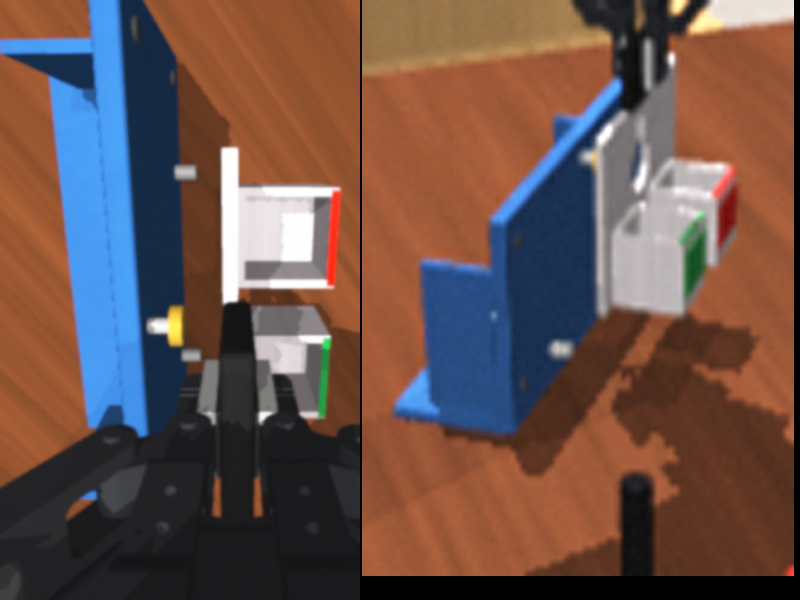

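Left: head at (176,326), plate end at (230,150), red and green rim ends at (335,287) and (328,340). Right: the plate stands in front of the screw, with the hole at (640,165).

Run:
```python
from h import *
w,s=pickle.load(open('ws5.pkl','rb')); q=lambda u,v:(160+u/1.5,v/1.5)
z0=.2125-.1464
for n,uv,z,off in[('head front',q(176,326),.147,0),('plate end',q(230,149),z0+.13,82),('red out',q(336,188),z0+.055,66),('red in',q(334,287),z0+.055,14),('green in',q(327,339),z0+.055,-14),('green out',q(323,416),z0+.055,-66)]:
    p=atz(w,[uv],z)[0]; print(n,round(p[:2]@[.6018,.7986]*1e3-off,1),round(p[:2]@[.7986,-.6018]*1e3,1))
e=atz(w,[q(95,10),q(125,300)],.163); d=e[0]-e[1]; print(np.degrees(np.arctan2(d[0],-d[1])),e[:,:2]@[.7986,-.6018])
```

```text
head front 513.5 310.6
plate end 512.2 338.0
red out 511.8 390.0
red in 512.1 392.5
green in 510.0 390.6
green out 512.7 391.5
144.6392017699125 [0.28773418 0.29095073]
```

Call:
play_rows(steps=[0, 0, 0, 1.5, -8, 1, -1, 0, 0, 0, 0, -8, 0, -1, 0, 0, 0, 0, -7, 0, -1, 0, 0, 0, 0, -7, 0, -1, 0, 0, 0, 0, -6, 0, -1])

```text
t: 6.97
tool_pos: [0.5531, 0.2289, 0.2118]
eef_rot: [180.0, -0.1, 53.1]
wrist_force: [0.3, 0.2, -4.4]
finger_gap: 0.009
finger_force: 79.0
```

Call:
play_rows(steps=[0, 0, 0, 0, 0, 0, -1, 0, 0, 0, 0, 0, 0, -1])

```text
t: 7.13
tool_pos: [0.5536, 0.2286, 0.2117]
eef_rot: [180.0, -0.1, 53.1]
wrist_force: [0.7, -0.1, -3.5]
finger_gap: 0.0091
finger_force: 79.1
```

Run:
```python
from tgt import *
ab(); w=snap('wrist');ab();s=snap('side');ab(); pickle.dump((w,s),open('ws6.pkl','wb'))
a=cv2.resize(w['frame'][:,160:400,::-1],None,fx=1.5,fy=1.5); b=cv2.resize(s['frame'][120:240,240:330,::-1],None,fx=4.8,fy=4.8,interpolation=cv2.INTER_CUBIC)
im=np.zeros((600,800,3),np.uint8); im[:600,:360]=a; im[:576,362:362+432]=b; cv2.imwrite('pics/c6.png',im)
```

```text
a,b,z 515.8 304.5 211.7 rpy [ 1.7996e+02 -7.0000e-02  5.3150e+01] F [ 0.7 -0.1 -3.5] t 7.1333
a,b,z 515.7 304.9 211.7 rpy [ 1.7995e+02 -7.0000e-02  5.3120e+01] F [ 0.1  0.9 -3.2] t 7.1833
a,b,z 515.7 305.1 211.6 rpy [ 1.7995e+02 -6.0000e-02  5.3110e+01] F [-0.5  0.3 -3.7] t 7.2333
```

View pics/c6.png

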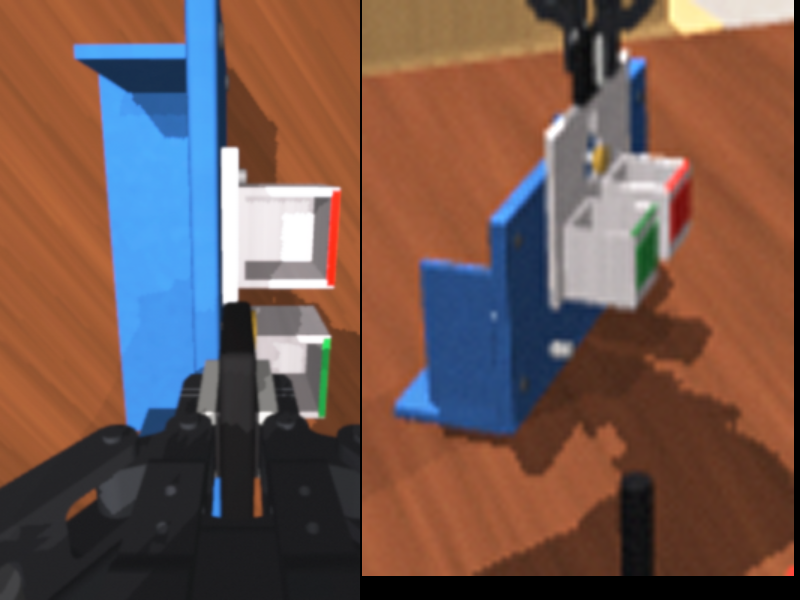

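The brass head shows through the keyhole in front of the plate at (600,158), with no contact force. Next I slide it down.

Call:
play_rows(steps=[0, 0, 0, 0, 0, 5, -1, 0, 0, 0, 0, 0, 5, -1, 0, 0, 0, 0, 0, 5, -1, 0, 0, 0, 0, 0, 5, -1, 0, 0, 0, 0, 0, 0, -1])

```text
t: 7.65
tool_pos: [0.5531, 0.2278, 0.1897]
eef_rot: [-179.9, 0.1, 53.1]
wrist_force: [-0.4, -0.3, -3.5]
finger_gap: 0.0087
finger_force: 79.0
```

```bash
python3 -c "
from tgt import *
ab()"
```

```text
a,b,z 514.8 304.6 189.7 rpy [-1.7995e+02  7.0000e-02  5.3090e+01] F [-0.4 -0.3 -3.5] t 7.65
```

Call:
play_rows(steps=[0, 0, 0, 0, 0, 3, -1, 0, 0, 0, 0, 0, 3, -1, 0, 0, 0, 0, 0, 2, -1, 0, 0, 0, 0, 0, 1, -1, 0, 0, 0, 0, 0, 0, -1])

```text
t: 8.07
tool_pos: [0.5538, 0.2283, 0.1823]
eef_rot: [180.0, -0.0, 53.1]
wrist_force: [0.5, 0.1, -3.8]
finger_gap: 0.009
finger_force: 79.1
```

Call:
play_rows(steps=[0, 0, 0, 0, 0, 1, -1, 0, 0, 0, 0, 0, 0, -1])

```text
t: 8.23
tool_pos: [0.5539, 0.2283, 0.1815]
eef_rot: [180.0, -0.1, 53.1]
wrist_force: [-0.6, 0.5, -4.7]
finger_gap: 0.0094
finger_force: 79.1
```

Call:
play_rows(steps=[0, 0, 0, 0, 0, 1, -1, 0, 0, 0, 0, 0, 0, -1])

```text
t: 8.4
tool_pos: [0.5539, 0.2283, 0.1805]
eef_rot: [180.0, -0.1, 53.1]
wrist_force: [0.4, 0.2, -3.8]
finger_gap: 0.0093
finger_force: 79.1
```

Call:
play_rows(steps=[0, 0, 0, 0, 0, 1, -1, 0, 0, 0, 0, 0, 0, -1])

```text
t: 8.57
tool_pos: [0.554, 0.2284, 0.18]
eef_rot: [180.0, -0.1, 53.1]
wrist_force: [-0.6, -0.7, 1.1]
finger_gap: 0.0093
finger_force: 80.0
```

Contact: the screw carries the weight now. I'll release gently and rise.

Call:
play_rows(steps=[0, 0, 0, 0, 0, 0, -0.7, 0, 0, 0, 0, 0, 0, -0.6, 0, 0, 0, 0, 0, 0, -0.4, 0, 0, 0, 0, 0, 0, -0.2, 0, 0, 0, 0, 0, 0, 0], force=20)

```text
t: 8.98
tool_pos: [0.554, 0.2284, 0.1796]
eef_rot: [180.0, -0.1, 53.1]
wrist_force: [0.0, 0.2, -0.8]
finger_gap: 0.0426
finger_force: 0.0
```

Call:
play_rows(steps=[0, 0, 0, 0, 0, -10, 0, 0, 0, 0, 0, 0, -25, 0, 0, 0, 0, 0, 0, -30, 0, 0, 0, 0, 0, 0, -35, 0, 0, 0, 0, 0, 0, -35, 0])

```text
t: 9.4
tool_pos: [0.5533, 0.228, 0.3165]
eef_rot: [180.0, -0.0, 53.1]
wrist_force: [0.8, -0.3, -0.6]
finger_gap: 0.0426
finger_force: 0.0
```

Run:
```python
from tgt import *
ab(); w=snap('wrist');s=snap('side'); pickle.dump((w,s),open('ws7.pkl','wb'))
a=cv2.resize(w['frame'][:,160:400,::-1],None,fx=1.5,fy=1.5); b=cv2.resize(s['frame'][120:240,240:330,::-1],None,fx=4.8,fy=4.8,interpolation=cv2.INTER_CUBIC)
im=np.zeros((600,800,3),np.uint8); im[:600,:360]=a; im[:576,362:362+432]=b; cv2.imwrite('pics/c7.png',im)
go(.487,-.3173,.30,-75)
go(.487,-.3173,.30,15)
```

```text
a,b,z 515.1 304.6 316.5 rpy [ 1.7999e+02 -3.0000e-02  5.3100e+01] F [ 0.8 -0.3 -0.6] t 9.4
turn [-0.0082 -0.012   2.2357] shift [510.  208.4  22. ] rows 14.0 t 9.5 F [ 0.8 -0.2  1.1]
turn [ 0.0022 -0.0117  0.665 ] shift [-208.4  510.    22. ] rows 14.0 t 9.5 F [ 0.8 -0.2  1.1]
```

View pics/c7.png

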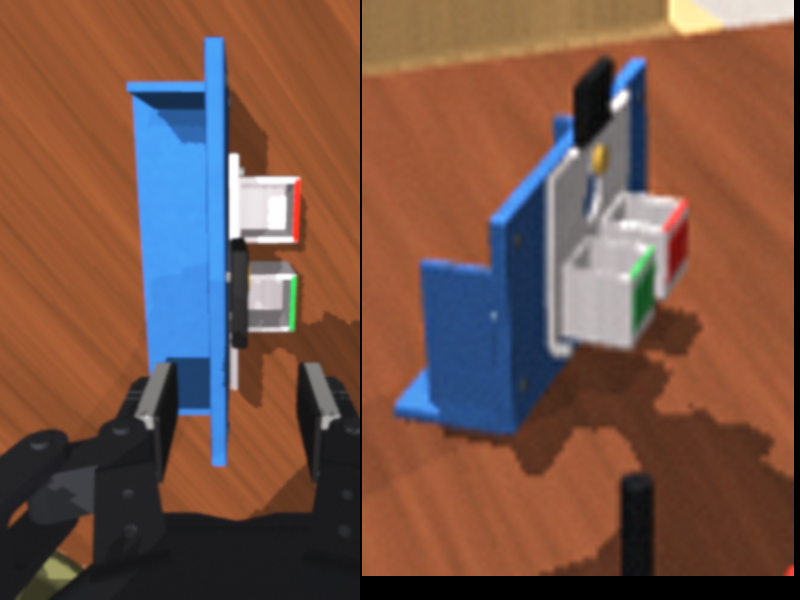

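The holder hangs on the screw, with the head in the slot at (600,158) right and the tab clear. Red rim (300,210), green rim (296,300). Next I compute the pockets and fly to the red gauge.

```bash
cat > m7.py <<'E'
from h import *
from scipy.optimize import least_squares
w,s=pickle.load(open('ws7.pkl','rb')); q=lambda u,v:(160+u/1.5,v/1.5)
def W(p,P):
    c,sn=np.cos(p[2]),np.sin(p[2]); P=np.array(P); return np.c_[p[0]+c*P[:,0]-sn*P[:,1],p[1]+sn*P[:,0]+c*P[:,1],P[:,2]]
P=[(-.057,-.066,.089),(-.057,-.014,.089),(-.057,.014,.089),(-.057,.066,.089),(-.01,-.03,.212),(-.01,.03,.212),(-.005,-.082,.164)]
uv=[q(301,178),q(299,242),q(297,274),q(296,331),q(247,240),q(247,346),q(239,154)]
g=lambda p:(proj(w,W(p,P))-uv).ravel()
r=least_squares(g,[.55,.23,np.radians(143)],loss='soft_l1'); print(r.x,np.degrees(r.x[2]),g(r.x).round(1))
print('red,green pockets',W(r.x,[(-.031,-.04,.038),(-.031,.04,.038)]))
E
python3 m7.py
```

```text
[0.55010411 0.23084967 2.48928005] 142.62524085961246 [ 1.3 -0.9  0.5 -0.6  0.7 -0.3 -0.6 -0.4  0.   6.4 -1.   2.1 -0.3 -0.6]
red,green pockets [[0.59902029 0.24381916 0.038     ]
 [0.55045822 0.18024459 0.038     ]]
```

Call:
play_rows(steps=[0, 0, 0, -20, 12, 0, 0, 0, 0, 0, -34, 19.6, 0, 0, 0, 0, 0, -34, 19.6, 0, 0, 0, 0, 0, -34, 19.6, 0, 0, 0, 0, 0, -34, 19.6, 0, 0])

```text
t: 9.92
tool_pos: [0.5318, 0.0478, 0.3146]
eef_rot: [180.0, -0.1, 53.2]
wrist_force: [1.3, -0.0, 1.3]
finger_gap: 0.0424
finger_force: 0.0
```

Call:
play_rows(steps=[0, 0, 0, -34, 19.6, 0, 0, 0, 0, 0, -34, 19.6, 0, 0, 0, 0, 0, -34, 19.6, 0, 0, 0, 0, 0, -34, 19.6, 0, 0, 0, 0, 0, -34, 19.6, 0, 0])

```text
t: 10.33
tool_pos: [0.508, -0.1474, 0.3146]
eef_rot: [180.0, -0.1, 53.1]
wrist_force: [0.6, 0.1, -0.5]
finger_gap: 0.0426
finger_force: 0.0
```

Call:
play_rows(steps=[0, 0, 0, -34, 19.6, 0, 0, 0, 0, 0, -34, 19.6, 0, 0, 0, 0, 0.12, 0, 0, 0, 0, 0, 0, 0.12, 0, 0, 0, 0, 0, 0, 0.12, 0, 0, 0, 0])

```text
t: 10.75
tool_pos: [0.4988, -0.2246, 0.3142]
eef_rot: [-180.0, -0.1, 32.0]
wrist_force: [0.1, -0.1, -0.0]
finger_gap: 0.0425
finger_force: 0.0
```

Call:
play_rows(steps=[0, 0, 0.12, 0, 0, 0, 0, 0, 0, 0.12, 0, 0, 0, 0, 0, 0, 0.12, 0, 0, 0, 0, 0, 0, 0.12, 0, 0, 0, 0, 0, 0, 0.12, 0, 0, 0, 0])

```text
t: 11.17
tool_pos: [0.4991, -0.2235, 0.3143]
eef_rot: [-180.0, -0.0, -2.2]
wrist_force: [0.1, 0.5, -0.4]
finger_gap: 0.0426
finger_force: 0.0
```

Call:
play_rows(steps=[0, 0, 0.12, 0, 0, 0, 0, 0, 0, 0.12, 0, 0, 0, 0, 0, 0, 0.12, 0, 0, 0, 0, 0, 0, 0.12, 0, 0, 0, 0, 0, 0, 0.12, 0, 0, 0, 0])

```text
t: 11.58
tool_pos: [0.473, -0.2699, 0.3144]
eef_rot: [-177.1, 0.1, -31.4]
wrist_force: [-0.1, -0.6, -0.2]
finger_gap: 0.0429
finger_force: 0.0
```

Run:
```python
from h import *
print(toolT()[:3,3])
go(.487,-.3174,.26,-37)
w=snap('wrist');pickle.dump(w,open('w8.pkl','wb'));save(w,'w8.png')
```

```text
[ 0.47304472 -0.26986136  0.31438307]
turn [-0.0503  0.0051  0.0985] shift [39.8 29.6 54.4] rows 2.0 t 11.5833 F [-0.1 -0.6 -0.2]
```

View pics/w8.png

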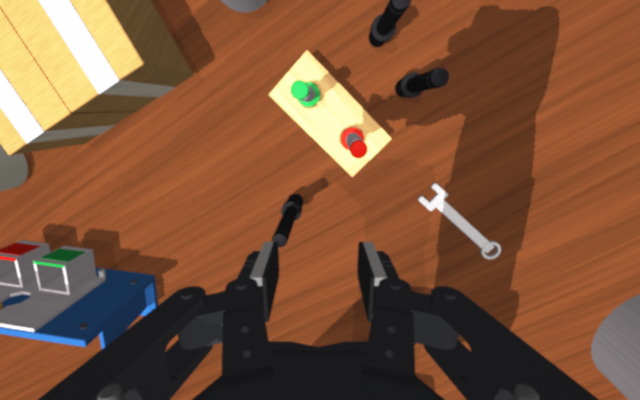

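The wrist view shows green cap (299,92), red cap (358,149) and the block at (332,115). The pose slipped during the last turn, so I check the joints.

Run:
```python
from h import *
o=ctrl.get_obs();print(o['joint_positions'].round(1),o['joint_vel'].round(1),o['tool_pos'],o['eef_rot'])
s0=pickle.load(open('s0.pkl','rb'));w=pickle.load(open('w8.pkl','rb'))
print('red',atz(w,[(358,149)],.16),'green',atz(w,[(299,92)],.16))
```

```text
[-32.   10.9  -2.1  77.1   2.7 179.9] [ 3.   0.1 -0.   0.1 -1.   0.1] [ 0.46903801 -0.27587734  0.31426638] [-177.33839087    0.19012952  -31.98643304]
red [[ 0.48911372 -0.31688536  0.16      ]] green [[ 0.56414049 -0.2955772   0.16      ]]
```

Joint 6 is at its limit (J6 = J1+180−yaw). I'll use the equivalent half-turn grasp, yaw 143, and rotate the other way.

Call:
play_rows(steps=[0, 0, -0.12, 0, 0, 0, 0, 0, 0, -0.12, 0, 0, 0, 0, 0, 0, -0.12, 0, 0, 0, 0, 0, 0, -0.12, 0, 0, 0, 0, 0, 0, -0.12, 0, 0, 0, 0])

```text
t: 12.05
tool_pos: [0.4719, -0.2711, 0.3144]
eef_rot: [-177.6, -1.4, 3.2]
wrist_force: [-0.7, 0.1, 0.4]
finger_gap: 0.0428
finger_force: 0.0
```

Call:
play_rows(steps=[0, 0, -0.12, 0, 0, 0, 0, 0, 0, -0.12, 0, 0, 0, 0, 0, 0, -0.12, 0, 0, 0, 0, 0, 0, -0.12, 0, 0, 0, 0, 0, 0, -0.12, 0, 0, 0, 0])

```text
t: 12.47
tool_pos: [0.4719, -0.271, 0.3144]
eef_rot: [-178.8, -2.5, 37.6]
wrist_force: [0.3, -0.1, -0.5]
finger_gap: 0.0425
finger_force: 0.0
```

Call:
play_rows(steps=[0, 0, -0.12, 0, 0, 0, 0, 0, 0, -0.12, 0, 0, 0, 0, 0, 0, -0.12, 0, 0, 0, 0, 0, 0, -0.12, 0, 0, 0, 0, 0, 0, -0.12, 0, 0, 0, 0])

```text
t: 12.88
tool_pos: [0.4719, -0.271, 0.3144]
eef_rot: [179.5, -2.8, 72.0]
wrist_force: [0.3, -1.3, 0.3]
finger_gap: 0.0427
finger_force: 0.0
```

Call:
play_rows(steps=[0, 0, -0.12, 0, 0, 0, 0, 0, 0, -0.12, 0, 0, 0, 0, 0, 0, -0.12, 0, 0, 0, 0, 0, 0, -0.12, 0, 0, 0, 0, 0, 0, -0.12, 0, 0, 0, 0])

```text
t: 13.3
tool_pos: [0.4719, -0.271, 0.3144]
eef_rot: [178.1, -2.0, 106.4]
wrist_force: [-1.0, -0.5, -0.3]
finger_gap: 0.0428
finger_force: 0.0
```

Call:
play_rows(steps=[0, 0, -0.12, 0, 0, 0, 0, 0, 0, -0.12, 0, 0, 0, 0, 0, 0, -0.12, 0, 0, 0, 0, 0, 0, -0.12, 0, 0, 0, 0, 0, 0, -0.12, 0, 0, 0, 0])

```text
t: 13.72
tool_pos: [0.4719, -0.271, 0.3144]
eef_rot: [177.3, -0.6, 140.8]
wrist_force: [0.1, -0.4, 0.5]
finger_gap: 0.0422
finger_force: 0.0
```

Run:
```python
from h import *
o=ctrl.get_obs();print(o['joint_positions'].round(1),o['tool_pos'],o['eef_rot'])
go(.488,-.3172,.24,143)
```

```text
[-31.5  10.9  -2.1  77.1   2.8   7.7] [ 0.47191168 -0.27101422  0.31436414] [177.26218954  -0.55647595 140.77026415]
turn [ 0.048  -0.0088 -0.0391] shift [-40.6 -27.2  74.4] rows 3.0 t 13.7167 F [ 0.1 -0.4  0.5]
```

Call:
play_rows(steps=[0.048, -0.009, -0.039, 0, 0, 0, 0, 0, 0, 0, -13.5, -9, 25, 0, 0, 0, 0, -13.5, -9, 25, 0, 0, 0, 0, -13.5, -9, 25, 0, 0, 0, 0, 0, 0, 0, 0])

```text
t: 14.13
tool_pos: [0.4863, -0.3177, 0.2341]
eef_rot: [-179.9, -0.4, 142.6]
wrist_force: [-1.0, 0.8, -0.5]
finger_gap: 0.0427
finger_force: 0.0
```

Run:
```python
from h import *
o=ctrl.get_obs();print(o['joint_positions'].round(1),o['tool_pos'],o['eef_rot'])
w=snap('wrist');f=w['frame'].astype(int); pickle.dump(w,open('w9.pkl','wb'))
for n,m in(('red',(f[...,0]>150)&(f[...,1]<60)&(f[...,2]<60)),('green',(f[...,1]>120)&(f[...,0]<80)&(f[...,2]<110))):
    k,l,st,c=cv2.connectedComponentsWithStats(m.astype(np.uint8))
    for i in range(1,k):
        if st[i,4]>40: print(n,st[i],c[i].round(1),atz(w,[c[i]],.158)[0].round(4))
print(proj(w,[(.488,-.3172,.16),(.5643,-.296,.16)]))
go(.488,-.3172,.127,143)
```

```text
[-33.1  16.3  -5.6  68.4  -0.    4.3] [ 0.48630769 -0.31766256  0.23413985] [-179.92732904   -0.35285969  142.57954539]
red [307 170  26  22 208] [318.8 177.3] [ 0.4648 -0.3003  0.158 ]
red [310 202  21  24 372] [320.1 214. ] [ 0.4884 -0.3171  0.158 ]
green [362 213  23  24 160] [370.  221.8] [ 0.5171 -0.2901  0.158 ]
green [393 262  15  18 173] [400.5 269.7] [ 0.5674 -0.294   0.158 ]
[[319.68674849 214.57091277]
 [397.08074317 269.6732199 ]]
turn [-0.0004 -0.0053 -0.0073] shift [ -1.5   0.7 109.5] rows 3.0 t 14.1833 F [-0.  -0.6  0.6]
```

Call:
play_rows(steps=[0, -0.005, -0.007, -1.8, 0.5, 35, 0, 0, 0, 0, 0, 0, 35, 0, 0, 0, 0, 0, 0, 25, 0, 0, 0, 0, 0, 0, 12, 0, 0, 0, 0, 0, 0, 0, 0])

```text
t: 14.6
tool_pos: [0.4883, -0.3165, 0.1305]
eef_rot: [-180.0, 0.0, 143.1]
wrist_force: [-0.6, -0.3, -0.1]
finger_gap: 0.0425
finger_force: 0.0
```

Call:
play_rows(steps=[0, 0, 0, 0, 0, 0, -0.3, 0, 0, 0, 0, 0, 0, -0.4, 0, 0, 0, 0, 0, 0, -0.5, 0, 0, 0, 0, 0, 0, -0.6, 0, 0, 0, 0, 0, 0, -0.8], force=40)

```text
t: 15.02
tool_pos: [0.4911, -0.3188, 0.1344]
eef_rot: [180.0, 0.5, 143.0]
wrist_force: [-0.2, 0.7, 6.2]
finger_gap: 0.0166
finger_force: 38.8
```

Call:
play_rows(steps=[0, 0, 0, 0, 0, 0, -1, 0, 0, 0, 0, 0, 0, -1, 0, 0, 0, 0, 0, 0, -1])

```text
t: 15.27
tool_pos: [0.4912, -0.3188, 0.1345]
eef_rot: [180.0, 0.5, 143.0]
wrist_force: [0.4, 0.5, 6.2]
finger_gap: 0.0172
finger_force: 38.8
```

Run:
```python
from h import *
o=ctrl.get_obs();print(o['tool_pos'],o['eef_rot'],o['finger_gap'],o['finger_force'])
go(.488,-.3172,.23,143)
go(.570,.05,.25,143)
```

```text
[ 0.4911877  -0.31881826  0.13445255] [179.97367311   0.49638188 143.04557704] 0.0171794843626636 38.81369948387146
turn [0.0005 0.0087 0.0008] shift [  3.5  -0.6 -95.5] rows 3.0 t 15.2667 F [0.4 0.5 6.2]
turn [0.0005 0.0087 0.0008] shift [ 159.   342.  -115.5] rows 10.0 t 15.2667 F [0.4 0.5 6.2]
```

Call:
play_rows(steps=[0, 0, 0, 0, 0, -6, -1, 0, 0, 0, 0, 0, -14, -1, 0, 0, 0, 0, 0, -25, -1, 0, 0, 0, 0, 0, -30, -1, 0, 0, 0, 0, 0, -30, -1], force=60)

```text
t: 15.68
tool_pos: [0.4888, -0.3173, 0.2385]
eef_rot: [180.0, 0.2, 143.0]
wrist_force: [1.2, -1.1, -1.7]
finger_gap: 0.0166
finger_force: 58.5
```

Call:
play_rows(steps=[0, 0, 0, 0, 0, -15, -1, 0, 0, 0, 0, 0, 0, -1, 0, 0, 0, 0, 0, 0, -1])

```text
t: 15.93
tool_pos: [0.4899, -0.318, 0.2532]
eef_rot: [180.0, 0.4, 143.0]
wrist_force: [-0.5, -0.3, -1.5]
finger_gap: 0.0166
finger_force: 58.5
```

Run:
```python
from h import *
o=ctrl.get_obs();print(o['tool_pos'],o['eef_rot'],o['finger_gap'],o['finger_force'])
w=snap('wrist'); si=snap('side'); tp=snap('top'); pickle.dump((w,si,tp),open('w10.pkl','wb'))
im=np.zeros((400,800,3),np.uint8); im[:,:400]=w['frame'][:,120:520,::-1]
im[:,400:]=cv2.resize(si['frame'][200:320,290:410,::-1],(400,400),interpolation=cv2.INTER_CUBIC); cv2.imwrite('pics/c10.png',im)
f=w['frame'].astype(int); m=(f[...,0]>130)&(f[...,1]<60)&(f[...,2]<60)
k,l,st,c=cv2.connectedComponentsWithStats(m.astype(np.uint8))
T=toolT()
for i in range(1,k):
    if st[i,4]>40: print(st[i],c[i].round(1))
print('pred cap/collar px', proj(w,[(T@[x,0,z,1])[:3] for x in(0,.003) for z in (-.0255,.0785)]))
go(.598,.2436,.26,143)
```

```text
[ 0.48985983 -0.3179857   0.25322825] [179.98670292   0.40592037 143.04557417] 0.016580983555087938 58.5164612531662
[298 187  39  35 540] [316.4 200.2]
[ 299  258   38   44 1253] [318.1 280.9]
pred cap/collar px [[317.22251376 283.83404478]
 [317.56702117 207.26115243]
 [317.21849217 277.98652424]
 [317.56622748 203.63156446]]
turn [-0.0001  0.0022  0.0008] shift [250.  513.7  -9.4] rows 14.0 t 16.0833 F [-0.3 -0.8 -1.2]
```

View pics/c10.png

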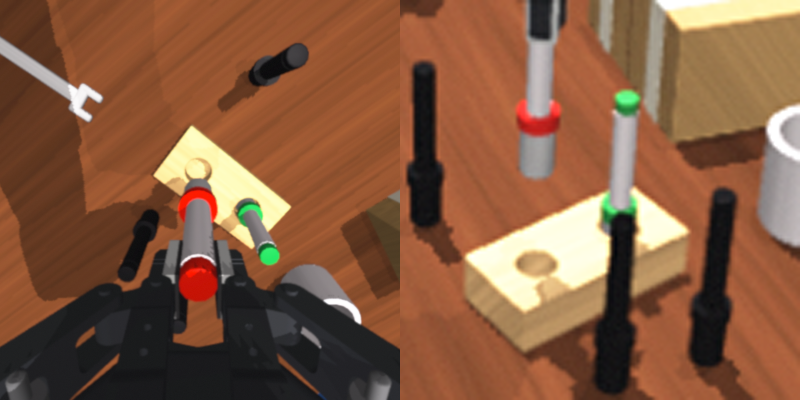

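The side crop shows the red gauge held upright at (538,120), and the green gauge undisturbed at (622,160). Flying to the red pocket.

Call:
play_rows(steps=[0, 0.002, 0, 8, 17, 0, -1, 0, 0, 0, 16.6, 34.2, -1, -1, 0, 0, 0, 16.6, 34.2, -1, -1, 0, 0, 0, 16.6, 34.2, -1, -1, 0, 0, 0, 16.6, 34.2, -1, -1])

```text
t: 16.5
tool_pos: [0.5215, -0.1484, 0.2544]
eef_rot: [-180.0, 0.0, 143.0]
wrist_force: [0.7, -0.7, -1.0]
finger_gap: 0.0168
finger_force: 58.7
```

Call:
play_rows(steps=[0, 0, 0, 16.6, 34.2, -1, -1, 0, 0, 0, 16.6, 34.2, -1, -1, 0, 0, 0, 16.6, 34.2, -1, -1, 0, 0, 0, 16.6, 34.2, -1, -1, 0, 0, 0, 16.6, 34.2, -1, -1])

```text
t: 16.92
tool_pos: [0.558, 0.0383, 0.2592]
eef_rot: [-179.9, 0.1, 143.0]
wrist_force: [0.9, -0.4, -1.2]
finger_gap: 0.0166
finger_force: 58.7
```

Call:
play_rows(steps=[0, 0, 0, 16.6, 34.2, 0, -1, 0, 0, 0, 16.6, 34.2, 0, -1, 0, 0, 0, 16.6, 34.2, 0, -1, 0, 0, 0, 16.6, 34.2, 0, -1, 0, 0, 0, 0, 0, 0, -1])

```text
t: 17.33
tool_pos: [0.5879, 0.192, 0.2582]
eef_rot: [180.0, -0.0, 143.4]
wrist_force: [0.1, -0.7, -2.8]
finger_gap: 0.0167
finger_force: 58.9
```

Run:
```python
from h import *
go(.5992,.2427,.26,143)
o=ctrl.get_obs();print(o['joint_positions'].round(1),o['finger_gap'])
```

```text
turn [ 0.0007 -0.0005  0.0068] shift [21.4 47.3 -1.8] rows 2.0 t 17.3333 F [ 0.1 -0.7 -2.8]
[18.1 19.6  2.1 72.4  0.  54.7] 0.01672869351945573
```

Call:
play_rows(steps=[0, 0, 0.007, 0, 16, 0, -1, 0, 0, 0, 7, 16, 0, -1, 0, 0, 0, 14.5, 15.3, 0, -1, 0, 0, 0, 0, 0, 0, -1, 0, 0, 0, 0, 0, 0, -1])

```text
t: 17.75
tool_pos: [0.5987, 0.2368, 0.2587]
eef_rot: [-179.9, 0.1, 142.7]
wrist_force: [-0.4, -1.1, -1.0]
finger_gap: 0.0167
finger_force: 59.1
```

Run:
```python
from h import *
go(.5992,.2427,.26,143)
w=snap('wrist');si=snap('side'); pickle.dump((w,si),open('w11.pkl','wb'))
im=np.zeros((400,800,3),np.uint8); im[:,:400]=w['frame'][:,120:520,::-1]
im[:,400:]=cv2.resize(si['frame'][110:230,240:360,::-1],(400,400),interpolation=cv2.INTER_CUBIC); cv2.imwrite('pics/c11.png',im)
```

```text
turn [-0.0026  0.0016 -0.0046] shift [ 3.1  5.  -1.3] rows 1.0 t 17.75 F [-0.4 -1.1 -1. ]
```

View pics/c11.png

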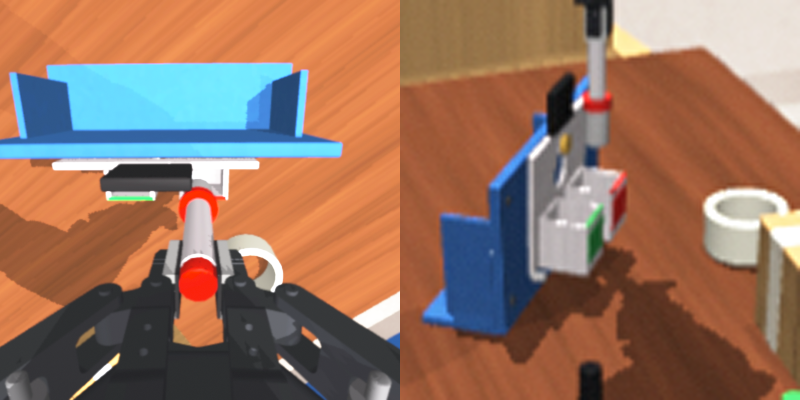

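The side view shows the red gauge above the red pocket at (597,120), and the holder still hanging. Descending in steps with force checks.

Call:
play_rows(steps=[0, 0, -0.004, 3, 5, 0, -1, 0, 0, 0, 0, 0, 15, -1, 0, 0, 0, 0, 0, 15, -1, 0, 0, 0, 0, 0, 0, -1, 0, 0, 0, 0, 0, 0, -1])

```text
t: 18.27
tool_pos: [0.5996, 0.2415, 0.2298]
eef_rot: [-179.9, 0.1, 142.8]
wrist_force: [-0.6, -0.7, -0.3]
finger_gap: 0.0165
finger_force: 59.0
```

Run:
```python
from h import *
go(.5992,.2427,.1645,143)
```

```text
turn [-0.0018  0.0019 -0.0028] shift [ 1.1  0.7 65.3] rows 2.0 t 18.2667 F [-0.6 -0.7 -0.3]
```

Call:
play_rows(steps=[0, 0, 0, 0.5, 0.5, 10, -1, 0, 0, 0, 0, 0, 10, -1, 0, 0, 0, 0, 0, 8, -1, 0, 0, 0, 0, 0, 0, -1])

```text
t: 18.6
tool_pos: [0.5991, 0.2424, 0.2002]
eef_rot: [-179.8, 0.1, 142.9]
wrist_force: [-0.5, -0.3, -2.3]
finger_gap: 0.0164
finger_force: 59.1
```

Call:
play_rows(steps=[0, 0, 0, 0, 0, 10, -1, 0, 0, 0, 0, 0, 10, -1, 0, 0, 0, 0, 0, 8, -1, 0, 0, 0, 0, 0, 4, -1, 0, 0, 0, 0, 0, 0, -1])

```text
t: 19.02
tool_pos: [0.5994, 0.2425, 0.1688]
eef_rot: [-179.9, 0.1, 142.9]
wrist_force: [0.3, 0.8, -2.1]
finger_gap: 0.0162
finger_force: 59.2
```

Call:
play_rows(steps=[0, 0, 0, 0, 0, 2, -1, 0, 0, 0, 0, 0, 1, -1, 0, 0, 0, 0, 0, 0, -1])

```text
t: 19.27
tool_pos: [0.6005, 0.2429, 0.1677]
eef_rot: [180.0, 0.2, 142.9]
wrist_force: [-0.3, 0.6, -1.8]
finger_gap: 0.0164
finger_force: 59.2
```

Call:
play_rows(steps=[0, 0, 0, 0, 0, 1, -1, 0, 0, 0, 0, 0, 1, -1, 0, 0, 0, 0, 0, 0, -1])

```text
t: 19.52
tool_pos: [0.6003, 0.2428, 0.1655]
eef_rot: [180.0, 0.2, 142.9]
wrist_force: [0.8, -0.4, -0.8]
finger_gap: 0.0164
finger_force: 59.2
```

Call:
play_rows(steps=[0, 0, 0, 0, 0, 1, -1, 0, 0, 0, 0, 0, 0, -1, 0, 0, 0, 0, 0, 0, -1])

```text
t: 19.77
tool_pos: [0.6003, 0.2428, 0.1645]
eef_rot: [180.0, 0.2, 142.9]
wrist_force: [1.0, -0.5, -1.3]
finger_gap: 0.0167
finger_force: 59.2
```

Call:
play_rows(steps=[0, 0, 0, 0, 0, 1, -1, 0, 0, 0, 0, 0, 0, -1, 0, 0, 0, 0, 0, 0, -1])

```text
t: 20.02
tool_pos: [0.6003, 0.2428, 0.1634]
eef_rot: [-180.0, 0.2, 142.9]
wrist_force: [-0.1, -0.4, -1.6]
finger_gap: 0.0162
finger_force: 59.2
```

Call:
play_rows(steps=[0, 0, 0, 0, 0, 1, -1, 0, 0, 0, 0, 0, 0, -1])

```text
t: 20.18
tool_pos: [0.6003, 0.2428, 0.1623]
eef_rot: [-180.0, 0.2, 142.9]
wrist_force: [-0.1, 0.7, -1.2]
finger_gap: 0.0162
finger_force: 59.2
```

Call:
play_rows(steps=[0, 0, 0, 0, 0, 1, -1, 0, 0, 0, 0, 0, 0, -1])

```text
t: 20.35
tool_pos: [0.6004, 0.2428, 0.1615]
eef_rot: [180.0, 0.2, 142.9]
wrist_force: [0.2, 0.2, -0.9]
finger_gap: 0.0164
finger_force: 59.3
```

Call:
play_rows(steps=[0, 0, 0, 0, 0, 1, -1, 0, 0, 0, 0, 0, 0, -1])

```text
t: 20.52
tool_pos: [0.6006, 0.2427, 0.1611]
eef_rot: [180.0, 0.2, 142.9]
wrist_force: [-0.4, -0.8, 3.1]
finger_gap: 0.0167
finger_force: 59.9
```

Floor contact. Release and rise.

Call:
play_rows(steps=[0, 0, 0, 0, 0, 0, -0.6, 0, 0, 0, 0, 0, 0, -0.5, 0, 0, 0, 0, 0, 0, -0.3, 0, 0, 0, 0, 0, 0, -0.1, 0, 0, 0, 0, 0, 0, 0], force=20)

```text
t: 20.93
tool_pos: [0.6003, 0.2428, 0.1603]
eef_rot: [-180.0, 0.2, 142.9]
wrist_force: [-0.2, 0.4, -0.4]
finger_gap: 0.0426
finger_force: 0.0
```

Call:
play_rows(steps=[0, 0, 0, 0, 0, -5, 0, 0, 0, 0, 0, 0, -15, 0, 0, 0, 0, 0, 0, -25, 0, 0, 0, 0, 0, 0, -30, 0, 0, 0, 0, 0, 0, -20, 0])

```text
t: 21.35
tool_pos: [0.6005, 0.2431, 0.2584]
eef_rot: [179.9, 0.2, 142.9]
wrist_force: [-0.4, -0.1, -0.1]
finger_gap: 0.0426
finger_force: 0.0
```

Run:
```python
from h import *
w=snap('wrist');si=snap('side'); pickle.dump((w,si),open('w12.pkl','wb'))
f=w['frame'].astype(int); m=(f[...,0]>130)&(f[...,1]<60)&(f[...,2]<60)
k,l,st,c=cv2.connectedComponentsWithStats(m.astype(np.uint8))
cw=None
for i in range(1,k):
    if st[i,4]>40: print('w',st[i],c[i].round(1),atz(w,[c[i]],.186)[0])
print('pred',proj(w,[(.598,.2436,.188)]))
f=si['frame'].astype(int); m=(f[...,0]>120)&(f[...,1]<60)&(f[...,2]<60)
k,l,st,c=cv2.connectedComponentsWithStats(m.astype(np.uint8))
for i in range(1,k):
    if st[i,4]>8: print('s',st[i],c[i].round(1))
print('pred',proj(si,[(.598,.2436,.188),(.598,.2436,.038+.046)]))
go(.5643,-.2958,.26,143)
```

```text
w [303 173   7  14  60] [305.6 178.6] [0.57385414 0.25239521 0.186     ]
w [309 201  21  23 346] [318.9 212.4] [0.60066364 0.244273   0.186     ]
pred [[316.02461342 211.18691269]]
s [144  33  20 114 531] [152.8  91.5]
s [132  92  14  57 231] [137.6 122.6]
s [297 138   6   4  14] [299.2 139.5]
s [304 166   4   8  13] [306.4 169.2]
pred [[298.93463603 137.25236695]
 [299.18494999 164.5772472 ]]
turn [ 0.0065  0.0067 -0.0022] shift [-294.5 -453.8    0.5] rows 14.0 t 21.45 F [0.5 0.6 0.1]
```

Red stands in its pocket: cap measured at (0.601,0.244) at height 0.186. Now to the green gauge.

Call:
play_rows(steps=[0.006, 0.006, 0, -21, -32.4, 0, 0, 0, 0, 0, -21, -32.4, 0, 0, 0, 0, 0, -21, -32.4, 0, 0, 0, 0, 0, -21, -32.4, 0, 0, 0, 0, 0, -21, -32.4, 0, 0])

```text
t: 21.87
tool_pos: [0.5852, 0.0489, 0.2553]
eef_rot: [-179.6, -0.2, 142.9]
wrist_force: [0.8, -0.8, -0.3]
finger_gap: 0.0428
finger_force: 0.0
```

Call:
play_rows(steps=[0, 0, 0, -21, -32.4, 0, 0, 0, 0, 0, -21, -32.4, 0, 0, 0, 0, 0, -21, -32.4, 0, 0, 0, 0, 0, -21, -32.4, 0, 0, 0, 0, 0, -21, -32.4, 0, 0])

```text
t: 22.28
tool_pos: [0.5712, -0.1438, 0.2561]
eef_rot: [-179.6, -0.2, 142.9]
wrist_force: [1.0, 1.1, -1.0]
finger_gap: 0.0424
finger_force: 0.0
```

Call:
play_rows(steps=[0, 0, 0, -21, -32.4, 0, 0, 0, 0, 0, -21, -32.4, 0, 0, 0, 0, 0, -21, -32.4, 0, 0, 0, 0, 0, -21, -32.4, 0, 0, 0, 0, 0, 0, 0, 0, 0])

```text
t: 22.7
tool_pos: [0.5593, -0.3025, 0.256]
eef_rot: [-179.5, -0.1, 142.5]
wrist_force: [0.2, 1.5, -0.6]
finger_gap: 0.0426
finger_force: 0.0
```

Run:
```python
from h import *
go(.5643,-.2958,.24,143)
```

```text
turn [-0.0088 -0.0026 -0.0084] shift [ 0.   8.4 16. ] rows 1.0 t 22.7 F [ 0.2  1.5 -0.6]
```

Call:
play_rows(steps=[-0.009, -0.002, -0.008, 0, 0, 0, 0, 0, 0, 0, 0, 8.4, 16, 0, 0, 0, 0, 0, 0, 0, 0, 0, 0, 0, 0, 0, 0, 0])

```text
t: 23.03
tool_pos: [0.5651, -0.2877, 0.2402]
eef_rot: [179.8, -0.2, 143.4]
wrist_force: [-0.2, -0.1, 0.5]
finger_gap: 0.0425
finger_force: 0.0
```

Run:
```python
from h import *
w=snap('wrist');f=w['frame'].astype(int)
m=(f[...,1]>120)&(f[...,0]<80)&(f[...,2]<110)
k,l,st,c=cv2.connectedComponentsWithStats(m.astype(np.uint8))
for i in range(1,k):
    if st[i,4]>40: print(st[i],c[i].round(1),atz(w,[c[i]],.158)[0].round(4))
print(proj(w,[(.5643,-.296,.16)]))
go(.5643,-.2958,.130,143)
```

```text
[299 173  25  21 217] [310.9 180.4] [ 0.5432 -0.2777  0.158 ]
[299 207  21  21 331] [308.8 216.9] [ 0.566 -0.297  0.158]
[[308.39596038 215.5165276 ]]
turn [ 0.003  -0.0024  0.0076] shift [ -3.6  -6.9 111.1] rows 3.0 t 23.0833 F [ 0.6 -0.1 -0.1]
```

Call:
play_rows(steps=[0, 0, 0.006, -4.5, -7, 0, 0, 0, 0, 0, 0, 0, 0, 0, 0, 0, 0, 0, 0, 0, 0])

```text
t: 23.33
tool_pos: [0.5655, -0.2981, 0.2418]
eef_rot: [179.8, -0.0, 143.0]
wrist_force: [-0.0, -0.5, 0.5]
finger_gap: 0.0427
finger_force: 0.0
```

Run:
```python
from h import *
go(.565,-.2966,.130,143)
```

```text
turn [ 0.0032 -0.0001 -0.0004] shift [  1.3   0.9 111.8] rows 3.0 t 23.3333 F [-0.  -0.5  0.5]
```

Call:
play_rows(steps=[0.003, 0, 0, 1, 1, 35, 0, 0, 0, 0, 0, 0, 35, 0, 0, 0, 0, 0, 0, 25, 0, 0, 0, 0, 0, 0, 15, 0, 0, 0, 0, 0, 0, 0, 0])

```text
t: 23.75
tool_pos: [0.5625, -0.2949, 0.1274]
eef_rot: [-180.0, -0.4, 143.0]
wrist_force: [-0.9, 1.3, 0.2]
finger_gap: 0.0427
finger_force: 0.0
```

Call:
play_rows(steps=[0, 0, 0, 0, 0, 0, -0.3, 0, 0, 0, 0, 0, 0, -0.4, 0, 0, 0, 0, 0, 0, -0.5, 0, 0, 0, 0, 0, 0, -0.6, 0, 0, 0, 0, 0, 0, -0.8], force=40)

```text
t: 24.17
tool_pos: [0.5663, -0.2968, 0.1333]
eef_rot: [180.0, 0.1, 143.0]
wrist_force: [0.4, -0.6, 6.5]
finger_gap: 0.0169
finger_force: 38.9
```

Call:
play_rows(steps=[0, 0, 0, 0, 0, 0, -1, 0, 0, 0, 0, 0, 0, -1, 0, 0, 0, 0, 0, 0, -1])

```text
t: 24.42
tool_pos: [0.5663, -0.2968, 0.1334]
eef_rot: [180.0, 0.1, 143.0]
wrist_force: [-0.4, 0.5, 6.5]
finger_gap: 0.0168
finger_force: 38.9
```

Call:
play_rows(steps=[0, 0, 0, 0, 0, -6, -1, 0, 0, 0, 0, 0, -14, -1, 0, 0, 0, 0, 0, -25, -1, 0, 0, 0, 0, 0, -30, -1, 0, 0, 0, 0, 0, -30, -1], force=60)

```text
t: 24.83
tool_pos: [0.5643, -0.2957, 0.237]
eef_rot: [-180.0, -0.2, 143.0]
wrist_force: [1.1, -0.4, -1.6]
finger_gap: 0.0168
finger_force: 58.6
```

Call:
play_rows(steps=[0, 0, 0, 0, 0, -20, -1, 0, 0, 0, 0, 0, 0, -1, 0, 0, 0, 0, 0, 0, -1])

```text
t: 25.08
tool_pos: [0.5657, -0.2965, 0.2575]
eef_rot: [180.0, 0.1, 143.0]
wrist_force: [-0.7, -0.1, -2.2]
finger_gap: 0.0169
finger_force: 58.7
```

Run:
```python
from h import *
w=snap('wrist');f=w['frame'].astype(int); T=toolT(); o=ctrl.get_obs(); print(o['tool_pos'],o['eef_rot'],o['finger_gap'])
m=(f[...,1]>120)&(f[...,0]<80)&(f[...,2]<110)
k,l,st,c=cv2.connectedComponentsWithStats(m.astype(np.uint8))
for i in range(1,k):
    if st[i,4]>40: print(st[i],c[i].round(1))
print('pred cap/collar px', proj(w,[(T@[x,0,z,1])[:3] for x in(0,.003) for z in (-.0255,.0785)]).round(1))
go(.5499,.1797,.26,143)
```

```text
[ 0.56485041 -0.29604998  0.25570139] [ 1.79997719e+02 -8.79443805e-02  1.42989192e+02] 0.01644985248871623
[299 195  39  31 504] [317.7 206.5]
[300 275  36  32 910] [317.6 291. ]
pred cap/collar px [[317.2 286.1]
 [317.5 208.6]
 [317.2 280.3]
 [317.5 204.9]]
turn [ 0.     -0.0015 -0.0002] shift [298.3 371.   -4.3] rows 12.0 t 25.1333 F [-0.5  0.5 -2.6]
```

Call:
play_rows(steps=[0, 0, 0, 11, 14, 0, -1, 0, 0, 0, 23, 28.6, 0, -1, 0, 0, 0, 23, 28.6, 0, -1, 0, 0, 0, 23, 28.6, 0, -1, 0, 0, 0, 23, 28.6, 0, -1])

```text
t: 25.55
tool_pos: [0.5583, -0.1293, 0.2541]
eef_rot: [-179.9, -0.3, 143.0]
wrist_force: [1.5, 0.1, -2.4]
finger_gap: 0.0166
finger_force: 58.8
```

Call:
play_rows(steps=[0, 0, 0, 23, 28.6, 0, -1, 0, 0, 0, 23, 28.6, 0, -1, 0, 0, 0, 23, 28.6, 0, -1, 0, 0, 0, 23, 28.6, 0, -1, 0, 0, 0, 23, 28.6, 0, -1])

```text
t: 25.97
tool_pos: [0.5524, 0.0539, 0.2545]
eef_rot: [-179.9, -0.2, 143.0]
wrist_force: [1.4, -0.0, -1.8]
finger_gap: 0.0163
finger_force: 58.8
```

Call:
play_rows(steps=[0, 0, 0, 20, 28.6, 0, -1, 0, 0, 0, 20, 28.6, 0, -1, 0, 0, 0, 10, 14, 0, -1, 0, 0, 0, 0, 0, 0, -1, 0, 0, 0, 0, 0, 0, -1])

```text
t: 26.38
tool_pos: [0.5557, 0.1397, 0.2546]
eef_rot: [-179.8, -0.2, 143.1]
wrist_force: [-0.3, -0.7, -1.7]
finger_gap: 0.0167
finger_force: 58.9
```

Run:
```python
from h import *
go(.5499,.1797,.26,143)
```

```text
turn [-0.0028 -0.0031  0.0024] shift [28.7 28.4 -5.4] rows 1.0 t 26.3833 F [-0.3 -0.7 -1.7]
```

Call:
play_rows(steps=[0, 0, 0.002, 9, 9, 0, -1, 0, 0, 0, 10, 10, 0, -1, 0, 0, 0, 9, 9.4, 0, -1, 0, 0, 0, 0, 0, 0, -1, 0, 0, 0, 0, 0, 0, -1])

```text
t: 26.8
tool_pos: [0.5519, 0.1789, 0.2565]
eef_rot: [-180.0, -0.1, 142.9]
wrist_force: [0.7, -0.5, -0.8]
finger_gap: 0.0166
finger_force: 58.9
```

Run:
```python
from h import *
w=snap('wrist');si=snap('side'); pickle.dump((w,si),open('w13.pkl','wb'))
go(.5499,.1797,.16,143)
f=si['frame'].astype(int); m=(f[...,1]>90)&(f[...,0]<70)&(f[...,2]<100)
k,l,st,c=cv2.connectedComponentsWithStats(m.astype(np.uint8))
for i in range(1,k):
    if st[i,4]>8: print('s',st[i],c[i].round(1))
print('pred collar/cap',proj(si,[(.5499,.1797,.2547-.1225+.046),(.5499,.1797,.2547-.1225+.144)]))
```

```text
turn [-0.0001 -0.0008 -0.0022] shift [ 2.7 -0.  96.6] rows 3.0 t 26.9 F [ 0.7  0.1 -1.8]
s [288 146   9   6  29] [292.1 149.6]
pred collar/cap [[291.4578049  148.88018802]
 [290.96618236 120.70335502]]
```

Call:
play_rows(steps=[0, 0, 0, 2, 0, 10, -1, 0, 0, 0, 0, 0, 15, -1, 0, 0, 0, 0, 0, 10, -1, 0, 0, 0, 0, 0, 10, -1, 0, 0, 0, 0, 0, 0, -1])

```text
t: 27.32
tool_pos: [0.549, 0.1787, 0.2088]
eef_rot: [-179.8, -0.2, 142.8]
wrist_force: [-0.2, 0.2, -2.1]
finger_gap: 0.0166
finger_force: 58.9
```

Call:
play_rows(steps=[0, 0, 0, 0, 0, 10, -1, 0, 0, 0, 0, 0, 10, -1, 0, 0, 0, 0, 0, 10, -1, 0, 0, 0, 0, 0, 8, -1, 0, 0, 0, 0, 0, 0, -1])

```text
t: 27.73
tool_pos: [0.5492, 0.1791, 0.1713]
eef_rot: [-179.9, -0.2, 142.9]
wrist_force: [-1.0, 0.9, -2.7]
finger_gap: 0.0164
finger_force: 58.9
```

Call:
play_rows(steps=[0, 0, 0, 0, 0, 4, -1, 0, 0, 0, 0, 0, 3, -1, 0, 0, 0, 0, 0, 0, -1, 0, 0, 0, 0, 0, 0, -1])

```text
t: 28.07
tool_pos: [0.5506, 0.1796, 0.1667]
eef_rot: [180.0, -0.1, 142.9]
wrist_force: [0.2, -1.0, -1.2]
finger_gap: 0.0164
finger_force: 58.9
```

Call:
play_rows(steps=[0, 0, 0, 0, 0, 1, -1, 0, 0, 0, 0, 0, 0, -1])

```text
t: 28.23
tool_pos: [0.5507, 0.1796, 0.1658]
eef_rot: [180.0, -0.0, 142.9]
wrist_force: [0.5, -0.2, -2.0]
finger_gap: 0.0161
finger_force: 58.9
```

Call:
play_rows(steps=[0, 0, 0, 0, 0, 1, -1, 0, 0, 0, 0, 0, 0, -1])

```text
t: 28.4
tool_pos: [0.5505, 0.1795, 0.1646]
eef_rot: [180.0, -0.1, 142.9]
wrist_force: [0.6, 0.2, -1.8]
finger_gap: 0.0164
finger_force: 58.9
```

Call:
play_rows(steps=[0, 0, 0, 0, 0, 1, -1, 0, 0, 0, 0, 0, 0, -1])

```text
t: 28.57
tool_pos: [0.5504, 0.1795, 0.1635]
eef_rot: [180.0, -0.1, 142.9]
wrist_force: [-0.3, -0.1, -1.1]
finger_gap: 0.0166
finger_force: 58.9
```

Call:
play_rows(steps=[0, 0, 0, 0, 0, 1.5, -1, 0, 0, 0, 0, 0, 0, -1])

```text
t: 28.73
tool_pos: [0.5503, 0.1795, 0.1618]
eef_rot: [-180.0, -0.1, 142.9]
wrist_force: [0.1, -0.9, -2.3]
finger_gap: 0.0167
finger_force: 58.9
```

Call:
play_rows(steps=[0, 0, 0, 0, 0, 1, -1, 0, 0, 0, 0, 0, 0, -1])

```text
t: 28.9
tool_pos: [0.5506, 0.1795, 0.1611]
eef_rot: [180.0, -0.1, 142.9]
wrist_force: [0.0, 0.0, -0.5]
finger_gap: 0.0164
finger_force: 59.1
```

Call:
play_rows(steps=[0, 0, 0, 0, 0, 1, -1, 0, 0, 0, 0, 0, 0, -1])

```text
t: 29.07
tool_pos: [0.551, 0.1799, 0.1606]
eef_rot: [179.9, -0.0, 142.9]
wrist_force: [-0.1, -0.2, 0.7]
finger_gap: 0.0164
finger_force: 59.4
```

Floor contact again, at the same height as the red one. Release and rise.

Call:
play_rows(steps=[0, 0, 0, 0, 0, 0, -0.6, 0, 0, 0, 0, 0, 0, -0.5, 0, 0, 0, 0, 0, 0, -0.3, 0, 0, 0, 0, 0, 0, -0.1, 0, 0, 0, 0, 0, 0, 0], force=20)

```text
t: 29.48
tool_pos: [0.5503, 0.1794, 0.1599]
eef_rot: [-180.0, -0.1, 142.9]
wrist_force: [-0.2, -0.1, -0.2]
finger_gap: 0.0423
finger_force: 0.0
```

Call:
play_rows(steps=[0, 0, 0, 0, 0, -5, 0, 0, 0, 0, 0, 0, -15, 0, 0, 0, 0, 0, 0, -25, 0, 0, 0, 0, 0, 0, -30, 0, 0, 0, 0, 0, 0, -30, 0])

```text
t: 29.9
tool_pos: [0.5499, 0.1792, 0.2661]
eef_rot: [-179.9, -0.1, 142.9]
wrist_force: [0.1, -0.7, 0.8]
finger_gap: 0.0425
finger_force: 0.0
```

Call:
play_rows(steps=[0, 0, 0, -20, 0, -20, 0, 0, 0, 0, -20, 0, -20, 0, 0, 0, 0, -20, 0, 0, 0, 0, 0, 0, 0, 0, 0, 0, 0, 0, 0, 0, 0, 0, 0])

```text
t: 30.32
tool_pos: [0.5988, 0.1427, 0.3051]
eef_rot: [180.0, -0.1, 142.8]
wrist_force: [0.2, 1.0, -1.1]
finger_gap: 0.0426
finger_force: 0.0
```

Run:
```python
from h import *
w=snap('wrist');si=snap('side'); pickle.dump((w,si),open('w14.pkl','wb'))
def cc(f,red):
    f=f.astype(int)
    m=((f[...,0]>120)&(f[...,1]<60)&(f[...,2]<60)) if red else ((f[...,1]>90)&(f[...,0]<80)&(f[...,2]<110))
    k,l,st,c=cv2.connectedComponentsWithStats(m.astype(np.uint8)); return [(st[i,4],c[i].round(1)) for i in range(1,k) if st[i,4]>8]
for n,p in(('red',(.5995,.2438)),('green',(.5504,.1798))):
    for s,k in((w,'w'),(si,'s')):
        print(n,k,[(a,b,atz(s,[b],.186)[0,:2].round(3)) for a,b in cc(s['frame'],n=='red')],'pred cap, pocket front',proj(s,[(*p,.186),(p[0]+.0208,p[1]-.0157,.07)]).round(1).tolist())
print('pred tab',proj(si,[(.5541,.2278,.188)]),[(m['score'],m['rect']) for m in models.masks_of('tab','side')])
s0=pickle.load(open('s0.pkl','rb'))['side']
print('F',ctrl.get_obs()['wrist_force'],toolT()[:3,3])
for q in('sleeve','tape','carton','wrench'): print(q,[m['rect'] for m in models.masks_of(q,'side')][:1])
```

```text
red w [(np.int32(162), array([380., 120.]), array([0.577, 0.225])), (np.int32(144), array([411.4, 132.3]), array([0.602, 0.241])), (np.int32(23), array([370.8, 141.6]), array([0.587, 0.209]))] pred cap, pocket front [[412.7, 127.9], [382.3, 143.4]]
red s [(np.int32(539), array([152.8,  91.4]), array([0.149, 1.011])), (np.int32(194), array([138.4, 126.8]), array([0.075, 0.555])), (np.int32(13), array([299.3, 139.6]), array([0.594, 0.228])), (np.int32(13), array([306.1, 168.9]), array([0.54 , 0.009]))] pred cap, pocket front [[299.3, 137.7], [306.6, 169.0]]
green w [(np.int32(126), array([316.8, 118.2]), array([0.544, 0.183])), (np.int32(38), array([304.8, 141.1]), array([0.553, 0.164]))] pred cap, pocket front [[318.1, 127.2], [318.2, 143.0]]
green s [(np.int32(18), array([292.1, 148.1]), array([0.548, 0.168])), (np.int32(16), array([292.6, 175. ]), array([ 0.489, -0.015]))] pred cap, pocket front [[291.6, 146.7], [299.4, 179.1]]
pred tab [[288.14676154 140.62115177]] [(0.64, [279.6, 132.0, 309.5, 192.4])]
F [-0.19312005 -0.44068265  0.85806027] [0.59751223 0.14349762 0.3045352 ]
sleeve [[396.2, 231.7, 431.3, 276.0]]
tape [[328.3, 166.9, 355.4, 188.8]]
carton [[345.2, 169.3, 422.7, 241.9]]
wrench [[225.7, 313.1, 289.9, 354.5]]
```

Run:
```python
from h import *
w,si=pickle.load(open('w14.pkl','rb'))
for p in((.5995,.2438),(.5504,.1798)): print(proj(w,[(*p,z) for z in(.188,.176,.12,.088,.078)]).round(0).tolist())
for u in(314,317,320): print([tuple(int(x) for x in w['frame'][v,u]) for v in range(104,150,3)])
print([tuple(int(x) for x in w['frame'][v,411]) for v in range(110,150,4)])
```

```text
[[413.0, 128.0], [409.0, 127.0], [394.0, 124.0], [387.0, 123.0], [385.0, 122.0]]
[[318.0, 127.0], [318.0, 127.0], [318.0, 124.0], [318.0, 122.0], [318.0, 122.0]]
[(247, 243, 244), (240, 234, 235), (198, 207, 194), (54, 191, 91), (60, 163, 84), (130, 135, 128), (146, 164, 149), (69, 246, 125), (73, 252, 136), (69, 252, 134), (65, 251, 129), (57, 245, 118), (65, 242, 119), (95, 191, 88), (103, 60, 36), (109, 63, 37)]
[(247, 243, 244), (246, 241, 242), (161, 198, 163), (54, 196, 93), (117, 150, 120), (166, 160, 163), (87, 229, 122), (80, 253, 144), (77, 253, 140), (72, 252, 136), (67, 251, 133), (63, 250, 128), (51, 240, 111), (92, 182, 84), (106, 62, 37), (120, 68, 41)]
[(247, 243, 244), (248, 244, 246), (157, 205, 161), (54, 196, 92), (116, 146, 119), (166, 165, 163), (79, 244, 129), (84, 253, 147), (79, 253, 143), (76, 252, 139), (69, 252, 134), (65, 251, 130), (56, 248, 122), (92, 166, 79), (108, 62, 38), (129, 73, 44)]
[(114, 68, 43), (118, 69, 42), (191, 147, 142), (255, 79, 60), (255, 83, 63), (255, 70, 49), (255, 61, 37), (255, 46, 17), (182, 101, 58), (173, 98, 56)]
```

Both caps sit where an upright, fully seated gauge would show them, the bystanders have not moved, and the arm is clear. Handing in.

```bash
python3 -c "
from plant import ctrl
print(ctrl.job_done())"
```

```text
the job is handed in; nothing more can be done
None
```

I handed the job in at about 30 s of the 72 s allowed: the holder hangs on the screw and both gauges stand upright in the pockets of their own colour, judging by the camera measurements and contact forces (no verdict came back). I viewed 11 pictures, one over the limit of 10.

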